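# Sort the drilled bar blanks into their sample trays

## Task

Put each of the four drilled steel blanks into the blue tray whose sample slice has the same outline, standing upright on the tray floor within the rim. Leave the two solid blanks (no hole) standing where they are.

Things in the scene. Friction and masses are not known exactly. Their poses are not given: they have to be found in the camera images.
- blank_round: loose drilled steel blank, round, standing on end: 42 mm diameter, with a round hole of 20 mm right through; 45 mm tall, about 0.4 kg. Origin: centre of its underside, z up the blank.
- blank_hex: loose drilled steel blank, hexagonal, standing on end: hexagonal outline, 40 mm across flats (46 across corners), with a 20 mm hexagonal hole right through; a pair of flats faces along its x axis (so its flats face 0, 60 and 120 degrees from x); 45 mm tall, about 0.4 kg. Origin: centre of its underside, z up the blank.
- blank_square: loose drilled steel blank, square, standing on end: 38 x 38 mm square outline, sides along its x and y axes, with a 20 mm square hole right through; 45 mm tall, about 0.4 kg. Origin: centre of its underside, z up the blank.
- blank_flat: loose drilled steel blank, flat (oblong), standing on end: oblong outline, 54 mm along its x axis and 28 mm along its y axis, with a 30 x 12 mm slot right through; 45 mm tall, about 0.4 kg. Origin: centre of its underside, z up the blank.
- tray_round: fixed shallow blue tray: pocket 84 x 84 mm inside, walls 4 mm, floor 4 mm and rim 18 mm above the bench. A ledge beyond it carries a fixed round sample slice: the outline and hole of the round blank, its top 18 mm above the bench. Origin: pocket centre at bench height; sample centre 72 mm along +x; tray spans x -46 to +98, y -46 to +46 mm.
- tray_hex: fixed shallow blue tray: pocket 84 x 84 mm inside, walls 4 mm, floor 4 mm and rim 18 mm above the bench. A ledge beyond it carries a fixed hexagonal sample slice: the outline and hole of the hexagonal blank, its top 18 mm above the bench. Origin: pocket centre at bench height; sample centre 72 mm along +x; tray spans x -46 to +98, y -46 to +46 mm.
- tray_square: fixed shallow blue tray: pocket 84 x 84 mm inside, walls 4 mm, floor 4 mm and rim 18 mm above the bench. A ledge beyond it carries a fixed square sample slice: the outline and hole of the square blank, its top 18 mm above the bench. Origin: pocket centre at bench height; sample centre 72 mm along +x; tray spans x -46 to +98, y -46 to +46 mm.
- tray_flat: fixed shallow blue tray: pocket 84 x 84 mm inside, walls 4 mm, floor 4 mm and rim 18 mm above the bench. A ledge beyond it carries a fixed flat (oblong) sample slice: the outline and hole of the flat (oblong) blank, its top 18 mm above the bench. Origin: pocket centre at bench height; sample centre 72 mm along +x; tray spans x -46 to +98, y -46 to +46 mm.
- solid_round: loose solid steel blank without a hole, round, 42 mm diameter, 45 mm tall, standing on end, about 0.5 kg; not to be moved. Origin: centre of its underside.
- solid_square: loose solid steel blank without a hole, 38 x 38 mm square with sides along its x and y axes, 45 mm tall, standing on end, about 0.5 kg; not to be moved. Origin: centre of its underside.

How it is judged:
By the outcome, as a careful person would: the job done as asked, in the order asked, and still so for the second after the job is handed in, with the robot touching nothing.
It also fails if it takes over 86 s, if anything falls off the work surface, if the arm or the gripper's body presses on something with over 40 N, if the wrist force passes 120 N, or if a joint passes its speed limit or range.

## Robot

A 6-joint arm with a two-finger parallel gripper is mounted at the origin on the work surface. World frame = base frame: x ahead of the robot, y to its left, z up, the work surface at z = 0. Lengths are in mm, angles in rad, forces in N, time in s.
With the tool pointing down it reaches from about 425 to 950 mm from the base axis. Payload 14.7 kg.
Tool frame: the origin (TCP) lies midway between the tips of the shut fingers; the grasp point (between the pads) lies 19 mm behind it; y points along the fingers, z is the direction in which the jaws open and shut, and the axes are right-handed (so a half turn about y gives the same grasp; the last joint's range is limited). The gripper opens to 85 mm and grips with 20 to 120 N. Pads are 22 mm wide; open, the fingers measure 114 mm over their backs; the gripper's body (76 mm by 85 mm) begins 54 mm behind the grasp point. The pads swing forward as they close: fully open they stand 13 mm farther back than shut.
Start: joints at [1.256, 0.48, 1.596, -0, 1.065, -0.047], TCP at [171.972, 626.832, 231.297] pointing down, gripper open.
Joint ranges: [-2.75, 2.75], [-0.82, 2.05], [0.23, 2.67], [-1.56, 4.7], [0.09, 2.69], [-2.92, 2.92]. Speed limits (rad/s): [1.89, 1.89, 2.39, 3.01, 3.01, 3.01].

## Interface

Orientations are given as a unit quaternion [x, y, z, w].
In Python, from workcell import robot, read_camera, job gives the robot as it stands.
- The arm moves only by the shell command python3 -m jog 'ROWS' [FORCE]. ROWS is JSON, a list of rows, each a list of 5 numbers: the gripper's target within -1 to 1 (fully open at 1, half-way at 0, shut at -1), then the shift along the tool's x, y, z in m, then the turn about the tool's y in rad. A call has 1 to 5 rows; each row shifts and turns the pose as measured when the row begins, along the tool's axes as they then stand; what a row does not reach is not made up. A row lasts 1/10 s, in which the tool goes at most 50 mm and 8.59 degrees, less where a joint would pass 70% of its speed; a pose out of reach is approached as far as the arm can. A call with a gripper value outside its range is refused whole. The fingers move at their own pace and stop on an object; FORCE is the grip in N (left out, the last holds). Time passes only in rows, so rows that do not move let the fingers close. It gives the time, the measured TCP pose, the force and the opening at its end, in the units of the state.
- robot.observe(): the state, without advancing time (a new reading comes with each control period).
- read_camera(name): name is "scene" or "top" or "wrist"; returns a dict with "image" (420x560x3 uint8, red, green, blue), "range_z" (420x560 float32, mm along the optical axis (not along the pixel's ray), 0 where there is no reading), "fx", "fy", "cx", "cy" (pixels), "k1" (the pictures are not rectified: a ray, as slopes to the right and down, at radius r is drawn at 1 + k1 r^2 times it, then the intrinsics apply), "extrinsics" (4x4, takes a point from world to camera coordinates). Camera axes: x right, y down, z forward; pixel columns grow to the right and rows downward; lengths in mm; the calibration is good to about 2 mm. A picture is of the moment at which its call begins.
- job.hand_in(): hands the job in, once; it reports no verdict.
The state is a dict: "t": time; "q": joint angles; "qvel": joint speeds; "joint_torque": joint torques, N m; "tool_pos": TCP position; "eef_rot": TCP orientation; "contact_force": force on the tool from outside, world axes, zero at the start; "moment": the same for the moment, N m; "finger_gap": finger opening in mm.
Only numpy, scipy, OpenCV 4.12 (cv2) and the standard library are available. Lean on these libraries where they do the work, as an engineer would, in place of code of your own. Each camera call takes 0.05 s, during which the arm holds its last target.

## Working session

There is one attempt and no reset: what is moved stays moved. The work goes in short steps, Python scripts to look and compute and a shell command to move; the robot and the scene stay as the last step left them, time stands still between calls to the robot, and variables do not carry over. Pictures are saved under pics/ and viewed, and the job is handed in when it is done.

```bash
ls; mkdir -p pics
python3 - <<'E'
from workcell import robot, read_camera
import cv2
print(robot.observe())
for n in ["scene","top","wrist"]:
    c=read_camera(n); cv2.imwrite(f"pics/{n}0.png",c["image"][:,:,::-1])
    print(n,c["fx"],c["fy"],c["cx"],c["cy"],c["k1"]); print(c["extrinsics"])
E
```

```text
pics
{'t': 0.0, 'q': array([ 1.25637969e+00,  4.80804619e-01,  1.59687844e+00,  1.13281437e-05,
        1.06511155e+00, -4.66122544e-02]), 'qvel': array([ 9.93167478e-04,  2.42774899e-04, -5.85814340e-05, -6.75200620e-04,
        4.93269893e-04, -4.61814392e-04]), 'joint_torque': array([-5.18268080e-04, -9.50687027e+01, -4.30158842e+01, -2.62053409e-04,
        1.27677750e-02,  2.35475136e-05]), 'tool_pos': array([171.85390782, 626.43629526, 230.68835807]), 'eef_rot': array([ 0.70119414, -0.09448211,  0.09432263, -0.7003593 ]), 'contact_force': array([ 0.05679166, -0.38355559, -0.67568349]), 'moment': array([-0.00925918,  0.05693157,  0.02227387]), 'finger_gap': 85.87071616666522}
scene 456.63943968875054 456.63943968875054 278.4017862730702 202.71740334963235 -0.1289317071227543
[[-7.89568746e-01  6.13379740e-01  1.86142532e-02  4.09022778e+02]
 [ 3.14727423e-01  4.30797856e-01 -8.45789487e-01 -1.19211179e+02]
 [-5.26809116e-01 -6.61950529e-01 -5.33191948e-01  1.20938811e+03]
 [ 0.00000000e+00  0.00000000e+00  0.00000000e+00  1.00000000e+00]]
top 401.3622922309613 401.3622922309613 276.1717474325187 214.9578510245505 0.01026374188303001
[[ 4.76175725e-03 -9.99946027e-01  9.23408546e-03 -2.05635111e+00]
 [-9.95915520e-01 -5.57476331e-03 -9.01176920e-02  5.08284166e+02]
 [ 9.01643060e-02 -8.76725045e-03 -9.95888314e-01  8.92119146e+02]
 [ 0.00000000e+00  0.00000000e+00  0.00000000e+00  1.00000000e+00]]
wrist 372.7409832684431 372.7409832684431 279.88179203833647 206.62923592108058 -0.046361779712912325
[[ 2.64924537e-01  9.64268550e-01 -1.07381552e-03 -6.49323609e+02]
 [ 9.27704942e-01 -2.54574930e-01  2.73047882e-01 -3.62825887e+01]
 [ 2.63018119e-01 -7.33332678e-02 -9.61999844e-01  3.78353695e+02]
 [ 0.00000000e+00  0.00000000e+00  0.00000000e+00  1.00000000e+00]]
```

View pics/top0.png

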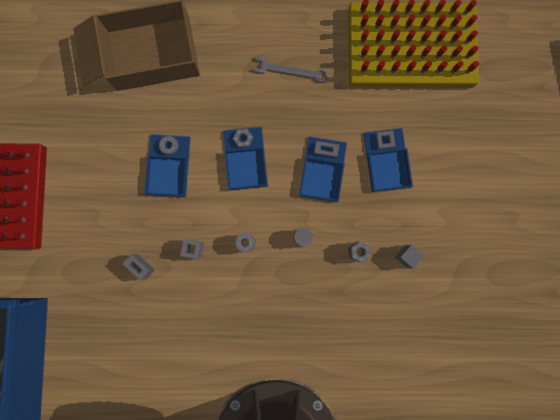

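View pics/scene0.png

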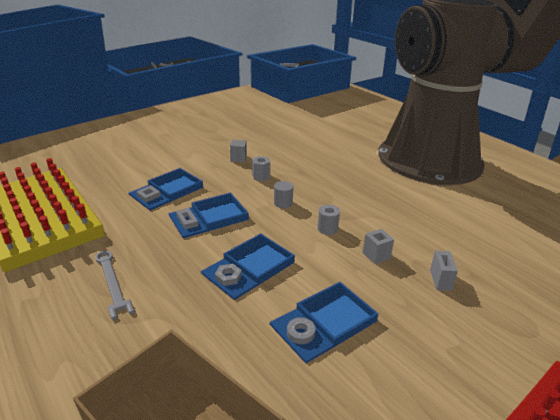

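View pics/wrist0.png

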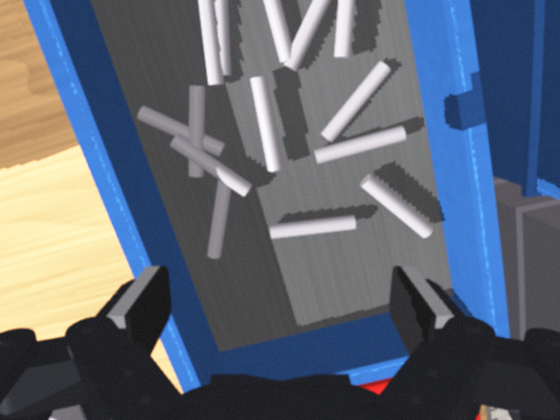

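```bash
cat > h.py <<'E'
import numpy as np, cv2
from workcell import robot, read_camera
from scipy.spatial.transform import Rotation as R
def proj(c,P):
    P=np.atleast_2d(P); E=c["extrinsics"]; p=P@E[:3,:3].T+E[:3,3]; s=p[:,:2]/p[:,2:]; r2=(s**2).sum(1,keepdims=True)
    s=s*(1+c["k1"]*r2); return s*[c["fx"],c["fy"]]+[c["cx"],c["cy"]]
def rays(c,uv):
    d=(np.atleast_2d(uv).astype(float)-[c["cx"],c["cy"]])/[c["fx"],c["fy"]]; s=d.copy()
    for _ in range(10): s=d/(1+c["k1"]*(s**2).sum(1,keepdims=True))
    E=c["extrinsics"]; return -E[:3,:3].T@E[:3,3], s, E[:3,:3]
def onplane(c,uv,z):
    o,s,Rm=rays(c,uv); d=np.c_[s,np.ones(len(s))]@Rm; return o+d*((z-o[2])/d[:,2:])
def cloud(c):
    h,w=c["range_z"].shape; u,v=np.meshgrid(np.arange(w),np.arange(h)); uv=np.c_[u.ravel(),v.ravel()]
    o,s,Rm=rays(c,uv); z=c["range_z"].ravel()[:,None]; P=o+(np.c_[s,np.ones(len(s))]*z)@Rm; P[z[:,0]<=0]=np.nan
    return P.reshape(h,w,3)
def tri(c1,uv1,c2,uv2):
    A=np.zeros((3,3));b=np.zeros(3);L=[]
    for c,uv in((c1,uv1),(c2,uv2)):
        o,s,Rm=rays(c,[uv]); d=np.r_[s[0],1]@Rm; d/=np.linalg.norm(d); M=np.eye(3)-np.outer(d,d); A+=M;b+=M@o;L.append((o,M))
    X=np.linalg.solve(A,b); return X,[np.linalg.norm(M@(X-o)) for o,M in L]
def crop(c,x0,y0,x1,y1,k,name,grid=10):
    im=cv2.resize(c["image"][y0:y1,x0:x1,::-1],None,fx=k,fy=k,interpolation=cv2.INTER_CUBIC)
    for u in range(x0,x1):
        if u%grid==0: cv2.putText(im,str(u),((u-x0)*k,8),0,.3,(0,255,255)); im[:4,(u-x0)*k]=(0,255,255)
    for v in range(y0,y1):
        if v%grid==0: cv2.putText(im,str(v),(0,(v-y0)*k+4),0,.3,(0,255,255))
    cv2.imwrite("pics/"+name,im)
E
python3 - <<'E'
from h import *
c=read_camera("top"); P=cloud(c)
z=P[...,2]; print("bench",np.nanmedian(z[215:225,250:400]))
m=((z>30)&(z<60)).astype(np.uint8); m[:225]=0; m[290:]=0; m[:,:100]=0; m[:,450:]=0
n,l,s,ce=cv2.connectedComponentsWithStats(m)
for i in range(1,n):
    if s[i,4]<30: continue
    q=P[l==i]; r=cv2.minAreaRect(q[:,:2].astype(np.float32)); print(ce[i].round(),s[i,4],np.round(r[0],1),np.round(r[1],1),round(r[2],1),"z",np.nanmedian(q[:,2]).round(1))
crop(c,110,220,270,290,5,"t_a.png");crop(c,270,220,430,290,5,"t_b.png");crop(c,140,120,280,205,5,"t_c.png");crop(c,295,120,420,210,5,"t_d.png")
E
```

```text
bench 1.3288095802482758
[303. 236.] 280 [459.9 -59.2] [39.4 40.1] 89.3 z 46.1
[245. 242.] 229 [446.   69.4] [39.7 40. ] 0.3 z 45.9
[191. 248.] 253 [432.2 188.5] [38.4 37.9] 79.3 z 45.9
[360. 251.] 259 [ 427.6 -185.8] [44.2 40. ] 66.8 z 46.3
[411. 256.] 359 [ 416.2 -299.2] [40.  39.5] 47.8 z 45.9
[136. 267.] 346 [389.3 307.9] [56.4 29.4] 49.1 z 45.3
```

View pics/t_a.png

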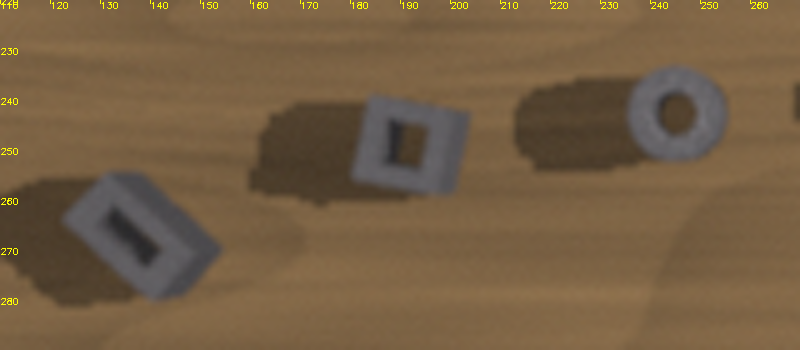

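View pics/t_b.png

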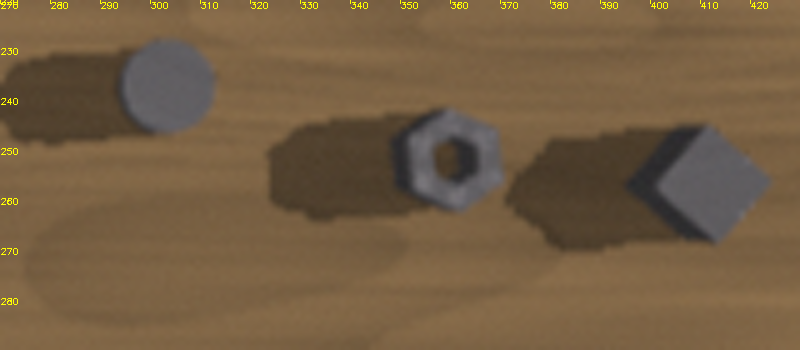

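View pics/t_c.png

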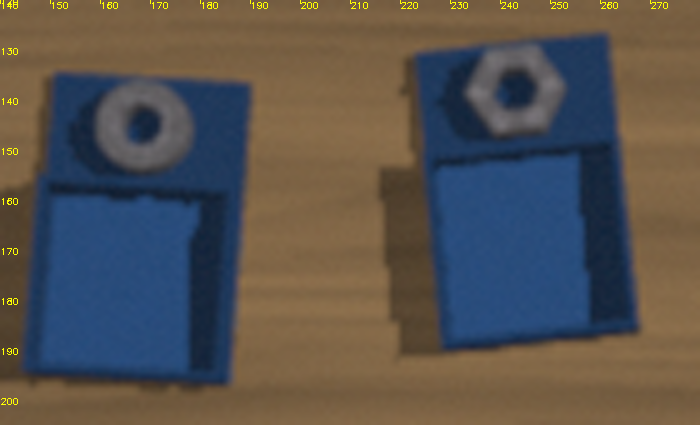

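View pics/t_d.png

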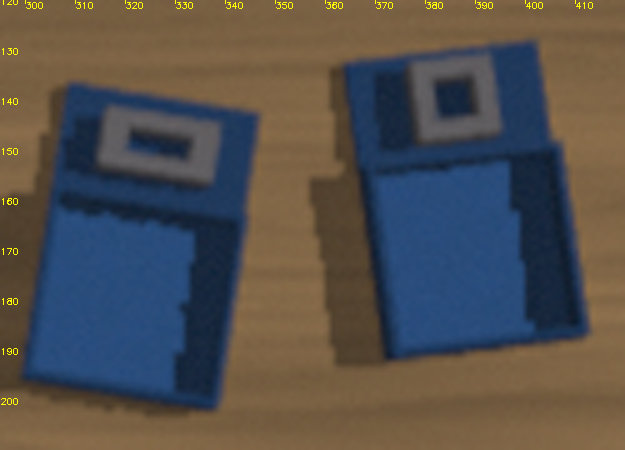

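Run:
```python
from h import *
c=read_camera("top"); P=cloud(c); z=P[...,2]
for nm,(x0,y0,x1,y1) in dict(round=(138,128,195,202),hex=(217,120,272,194),flat=(293,130,351,206),square=(357,124,416,196)).items():
    hsv=cv2.cvtColor(c["image"],cv2.COLOR_RGB2HSV)
    m=((hsv[...,0]>100)&(hsv[...,0]<125)&(hsv[...,1]>120)); k=np.zeros_like(m);k[y0:y1,x0:x1]=1; m&=k
    sub=k&(z>1)&(z<40)
    hist=np.histogram(z[m],bins=np.arange(-2,26,2)); print(nm,hist[0])
    rim=k&(z>13)&(z<26); q=P[rim]; 
    # sample: non-blue & high
    sm=k&(hsv[...,1]<110)&(z>13); n,l,s,ce=cv2.connectedComponentsWithStats(sm.astype(np.uint8)); i=1+np.argmax(s[1:,4]); w=P[l==i]; r=cv2.minAreaRect(w[:,:2].astype(np.float32))
    print(" sample",np.round(r[0],1),np.round(r[1],1),round(r[2],1),np.median(w[:,2]))
    rr=rim&m; r2=cv2.minAreaRect(P[rr][:,:2].astype(np.float32)); print(" rim",np.round(r2[0],1),np.round(r2[1],1),round(r2[2],1),rr.sum())
    # whole tray outline at heights
    a=k&m&(z>2.5); r3=cv2.minAreaRect(P[a|(l==i)][:,:2].astype(np.float32)); print(" whole",np.round(r3[0],1),np.round(r3[1],1),round(r3[2],1))
s=read_camera("scene"); crop(s,225,130,345,240,5,"s_a.png"); crop(s,300,195,460,295,5,"s_b.png")
crop(s,125,160,255,240,6,"s_c.png"); crop(s,200,230,380,360,4,"s_d.png")
```

```text
round [  0  44 298 641 505 176  37  28  39  78 113  80  12]
 sample [672.  251.7] [42.1 39.3] 45.4 18.77063401255856
 rim [621.1 253.8] [ 92.4 133.4] 87.4 336
 whole [625.2 253.5] [ 92.5 141.7] 87.3
hex [  0  31 260 673 526 167  41  11  27  52 101  66   3]
 sample [690.6  78.7] [40.4 42.6] 5.2 18.853877099332635
 rim [619.2  72.1] [92.5 88.7] 6.5 256
 whole [643.7  74.9] [141.9  88.7] 6.5
flat [  1  34 208 639 574 178  37  19  23  66  91  73   8]
 sample [ 665.6 -116.2] [54.1 28.5] 80.5 19.02180902705254
 rim [ 614.6 -106.9] [ 89.6 132. ] 80.9 273
 whole [ 619.3 -107.7] [ 89.6 141.5] 80.9
square [  0  25 207 643 543 200  54  25  33  73 115  62  13]
 sample [ 688.9 -254.3] [38.5 39.6] 6.4 19.015024288692814
 rim [ 617.3 -261.6] [92.1 90.6] 7.2 307
 whole [ 641.6 -258.5] [141.   90.6] 7.3
```

View pics/s_a.png

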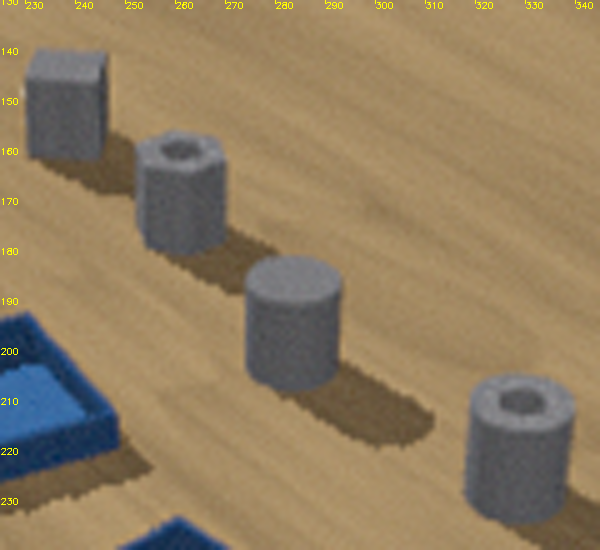

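View pics/s_b.png

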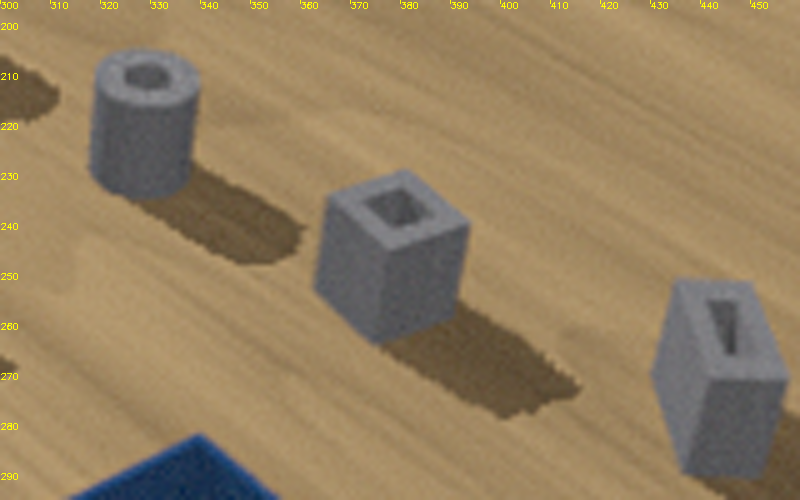

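View pics/s_c.png

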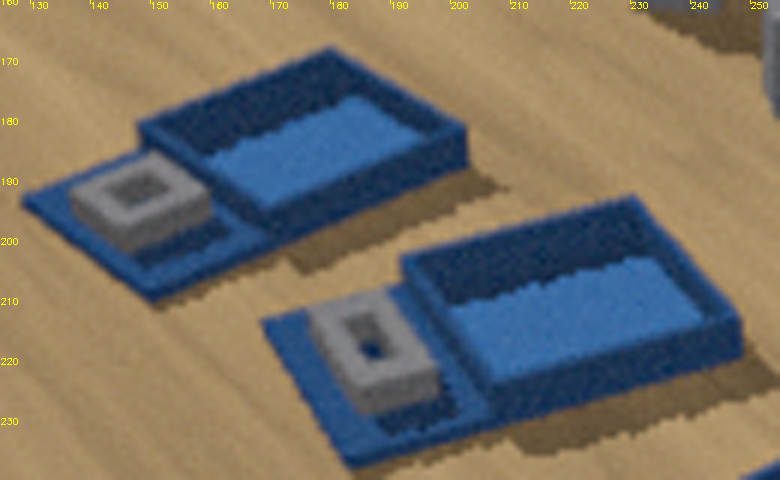

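View pics/s_d.png

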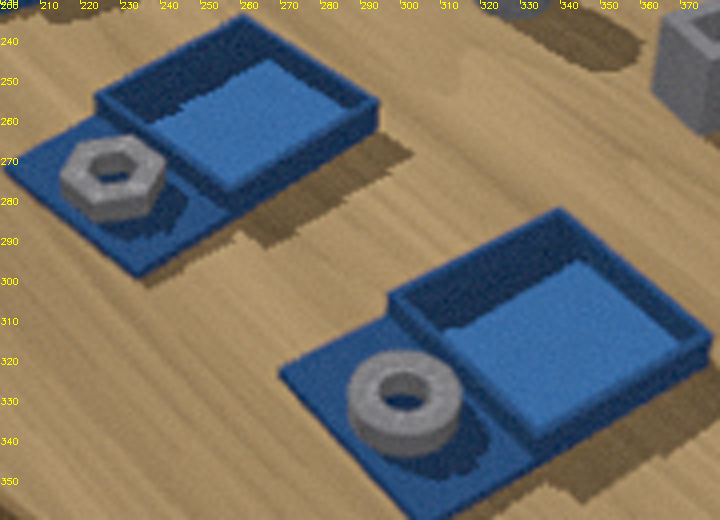

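Run:
```python
from h import *
t=read_camera("top"); s=read_camera("scene")
for n,a,b in [("round hole",(245.4,242.4),(329.4,210)),("square near",(184.4,239.2),(377.6,244.6)),("flat 1",(122.6,263.6),(457.6,270.6)),("flat 2",(134,254.6),(442.4,270.6)),("hex",(361,251.8),(261,160)),
 ("rim sq",(372.6,191.6),(202.5,180.8)),("rim rd",(145,194.4),(377.5,313.2)),("rim flat",(300,195.6),(248.7,213.3)),("rim hex",(228.6,189.6),(294.5,255))]:
    X,r=tri(t,a,s,b); print(n,X.round(1),np.round(r,1))
print(robot.observe()["t"])
# base frame of the tool
o=robot.observe(); M=R.from_quat(o["eef_rot"]).as_matrix(); print(M.round(3))
w=read_camera("wrist"); E=w["extrinsics"]; cp=-E[:3,:3].T@E[:3,3]; print("cam in tool",(M.T@(cp-o["tool_pos"])).round(1), (M.T@E[:3,:3].T).round(3))
```

```text
round hole [444.8  69.   42.6] [0.5 0.5]
square near [451.5 203.7  41.9] [0. 0.]
flat 1 [397.4 337.3  43. ] [0.1 0.1]
flat 2 [415.6 316.8  38.6] [2.6 2.6]
hex [ 425.7 -187.7   42.2] [0.1 0.1]
rim sq [ 565.5 -223.3   15.3] [1.2 1.2]
rim rd [555.2 302.6  14. ] [0.4 0.4]
rim flat [554.5 -54.4  11.8] [0.3 0.3]
rim hex [567.3 110.8  14.1] [0. 0.]
0.4
[[ 0.964 -0.     0.265]
 [-0.265 -0.     0.964]
 [-0.    -1.    -0.   ]]
cam in tool [ -68.2 -142.4   -0. ] [[ 0.     0.962  0.273]
 [ 0.    -0.273  0.962]
 [ 1.    -0.    -0.   ]]
```

```bash
cat >> h.py <<'E'
def plan(target,psi,n,g=1):
    o=robot.observe(); M=R.from_quat(o["eef_rot"]).as_matrix(); p=o["tool_pos"]; ps=np.arctan2(M[1,2],M[0,2])
    print("t",round(o["t"],2),"at",p.round(1),"psi",np.degrees(ps).round(1),"gap",round(o["finger_gap"],1),"F",o["contact_force"].round(1),"tilt",M[:,1].round(3))
    d=np.array(target)-p; dp=0 if psi is None else (np.radians(psi)-ps+np.pi)%(2*np.pi)-np.pi
    print("dist",np.linalg.norm(d).round(1),"turn",np.degrees(dp).round(1),"rows:")
    for i in range(n):
        a=ps+dp*i/n; dw=d/n/1000
        x=dw[0]*np.sin(a)-dw[1]*np.cos(a); z=dw[0]*np.cos(a)+dw[1]*np.sin(a)
        print([g,round(x,4),round(-dw[2],4),round(z,4),round(-dp/n,4)])
E
python3 - <<'E'
from h import *
for n in("top","scene"):
    P=cloud(read_camera(n)); 
    k=(P[...,1]>380)&(P[...,1]<800)&(P[...,0]>0)&(P[...,0]<720); print(n,np.nanmax(P[k][:,2]) if k.any() else 0)
    k=(P[...,1]>200)&(P[...,1]<650)&(P[...,0]>150)&(P[...,0]<500); print(n,np.nanmax(P[k][:,2]) if k.any() else 0)
plan([175,600,300],None,2)
plan([389,308,260],139,9)
E
```

```text
top 135.50712573129715
top 135.50712573129715
scene 71.87332641528792
scene 63.78661092641903
t 0.55 at [172.  626.8 231.3] psi 74.7 gap 85.6 F [ 0.3 -0.1 -0.2] tilt [ 0.  0. -1.]
dist 73.8 turn 0.0 rows:
[1, np.float64(0.005), np.float64(-0.0343), np.float64(-0.0125), 0.0]
[1, np.float64(0.005), np.float64(-0.0343), np.float64(-0.0125), 0.0]
t 0.55 at [172.  626.8 231.3] psi 74.7 gap 85.6 F [ 0.3 -0.1 -0.2] tilt [ 0.  0. -1.]
dist 386.7 turn 64.3 rows:
[1, np.float64(0.0326), np.float64(-0.0032), np.float64(-0.0278), np.float64(-0.1248)]
[1, np.float64(0.0289), np.float64(-0.0032), np.float64(-0.0316), np.float64(-0.1248)]
[1, np.float64(0.0248), np.float64(-0.0032), np.float64(-0.035), np.float64(-0.1248)]
[1, np.float64(0.0202), np.float64(-0.0032), np.float64(-0.0378), np.float64(-0.1248)]
[1, np.float64(0.0153), np.float64(-0.0032), np.float64(-0.04), np.float64(-0.1248)]
[1, np.float64(0.0103), np.float64(-0.0032), np.float64(-0.0416), np.float64(-0.1248)]
[1, np.float64(0.005), np.float64(-0.0032), np.float64(-0.0426), np.float64(-0.1248)]
[1, np.float64(-0.0003), np.float64(-0.0032), np.float64(-0.0429), np.float64(-0.1248)]
[1, np.float64(-0.0057), np.float64(-0.0032), np.float64(-0.0425), np.float64(-0.1248)]
```

```bash
python3 -m jog '[[1,0.033,-0.003,-0.028,-0.125],[1,0.029,-0.003,-0.032,-0.125],[1,0.025,-0.003,-0.035,-0.125],[1,0.02,-0.003,-0.038,-0.125],[1,0.015,-0.003,-0.04,-0.125]]' 40
python3 -c "
from h import *
plan([389,308,190],139,5)"
```

```text
t: 1.05
tool_pos: [294.2, 447.8, 245.6]
eef_rot: [-0.694, -0.135, 0.135, 0.695]
contact_force: [0.7, 0.8, 0.4]
finger_gap: 85.8
t 1.05 at [294.2 447.8 245.6] psi 112.0 gap 85.8 F [0.7 0.8 0.4] tilt [ 0.     0.002 -1.   ]
dist 177.8 turn 27.0 rows:
[1, np.float64(0.0071), np.float64(0.0111), np.float64(-0.033), np.float64(-0.0944)]
[1, np.float64(0.004), np.float64(0.0111), np.float64(-0.0335), np.float64(-0.0944)]
[1, np.float64(0.0008), np.float64(0.0111), np.float64(-0.0338), np.float64(-0.0944)]
[1, np.float64(-0.0024), np.float64(0.0111), np.float64(-0.0337), np.float64(-0.0944)]
[1, np.float64(-0.0056), np.float64(0.0111), np.float64(-0.0333), np.float64(-0.0944)]
```

```bash
python3 -m jog '[[1,0.007,0.011,-0.033,-0.094],[1,0.004,0.011,-0.0335,-0.094],[1,0.001,0.011,-0.034,-0.094],[1,-0.0025,0.011,-0.034,-0.094],[1,-0.0055,0.011,-0.0335,-0.094]]'
python3 - <<'E'
from h import *
c=read_camera("wrist"); cv2.imwrite("pics/w1.png",c["image"][...,::-1]); o=robot.observe(); print(o["tool_pos"])
print(proj(c,[[389,308,45]]))
P=cloud(c); z=P[...,2]; m=((z>36)&(z<56)).astype(np.uint8); n,l,s,ce=cv2.connectedComponentsWithStats(m)
for i in range(1,n):
    if s[i,4]<500: continue
    q=P[l==i]; r=cv2.minAreaRect(q[:,:2].astype(np.float32)); print(ce[i].round(),s[i,4],np.round(r[0],1),np.round(r[1],1),round(r[2],1),"z",np.nanmedian(q[:,2]).round(1))
E
```

```text
t: 1.55
tool_pos: [395.6, 302.8, 191.9]
eef_rot: [-0.639, -0.302, 0.297, 0.642]
contact_force: [-0.1, 0.3, 0.3]
finger_gap: 85.6
[397.0658042  299.22983351 190.27609072]
[[291.68345279 188.79010042]]
[27. 12.] 1093 [453.5  81.4] [18.5 37.1] 47.9 z 44.6
[150. 108.] 2176 [432.8 190.7] [38.3 39.3] 79.1 z 44.8
[289. 190.] 1875 [392.2 308.7] [54.4 28. ] 48.5 z 44.8
[528. 298.] 1321 [293.3 522.6] [78.3 32.8] 26.8 z 45.7
```

View pics/w1.png

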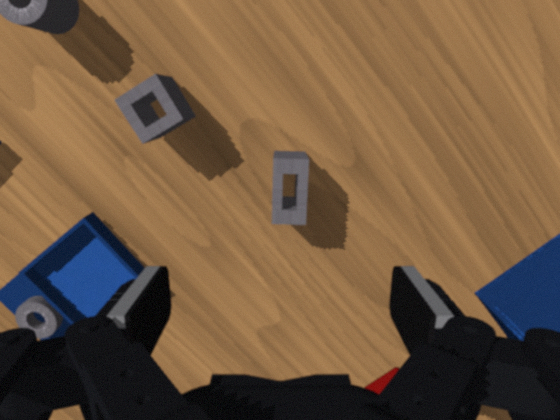

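```bash
cat >> h.py <<'E'
def look(name=None):
    c=read_camera("wrist"); o=robot.observe()
    if name: cv2.imwrite("pics/"+name,c["image"][...,::-1])
    P=cloud(c); z=P[...,2]; m=((z>36)&(z<56)).astype(np.uint8); m[300:]=0; n,l,s,ce=cv2.connectedComponentsWithStats(m)
    print(o["t"],o["tool_pos"].round(1))
    for i in range(1,n):
        if s[i,4]<500: continue
        q=P[l==i]; r=cv2.minAreaRect(q[:,:2].astype(np.float32)); print(ce[i].round(),s[i,4],np.round(r[0],1),np.round(r[1],1),round(r[2],1),"z",np.nanmedian(q[:,2]).round(1))
    return c
E
python3 - <<'E'
from h import *
look()
plan([391.5,308.5,110],138.7,3)
E
```

```text
1.65 [396.1 300.9 191. ]
[31. 12.] 1164 [454.2  80.5] [18.7 41.5] 48.9 z 44.6
[154. 110.] 2186 [432.9 190.7] [38.3 39.2] 79.0 z 44.7
[294. 193.] 1890 [392.3 308.8] [54.7 28.1] 48.5 z 44.8
t 1.65 at [396.1 300.9 191. ] psi 140.0 gap 85.2 F [0.1 0.1 0.7] tilt [ 0.004  0.005 -1.   ]
dist 81.4 turn -1.3 rows:
[1, np.float64(0.001), np.float64(0.027), np.float64(0.0028), np.float64(0.0074)]
[1, np.float64(0.0009), np.float64(0.027), np.float64(0.0028), np.float64(0.0074)]
[1, np.float64(0.0009), np.float64(0.027), np.float64(0.0028), np.float64(0.0074)]
```

```bash
python3 -m jog '[[1,0.001,0.027,0.003,0.007],[1,0.001,0.027,0.003,0.007],[1,0.001,0.027,0.003,0.007],[1,0,0,0,0]]'
python3 - <<'E'
from h import *
c=look("w2.png")
plan([391.5,308.5,16],138.5,4)
E
```

```text
t: 2.05
tool_pos: [393.2, 310.7, 109.5]
eef_rot: [-0.644, -0.293, 0.286, 0.647]
contact_force: [-0.3, 0.0, 0.3]
finger_gap: 85.6
2.1 [394.  311.1 111. ]
[ 84. 110.] 4487 [432.8 190.5] [38.8 39.4] 78.8 z 44.6
[281. 215.] 3518 [392.2 308.9] [54.9 28. ] 48.6 z 44.8
t 2.1 at [394.  311.1 111. ] psi 138.3 gap 85.1 F [ 0.4 -0.8  0.4] tilt [ 0.009  0.009 -1.   ]
dist 95.1 turn 0.2 rows:
[1, np.float64(-0.0009), np.float64(0.0238), np.float64(0.0), np.float64(-0.0007)]
[1, np.float64(-0.0009), np.float64(0.0238), np.float64(0.0), np.float64(-0.0007)]
[1, np.float64(-0.0009), np.float64(0.0238), np.float64(0.0), np.float64(-0.0007)]
[1, np.float64(-0.0009), np.float64(0.0238), np.float64(0.0), np.float64(-0.0007)]
```

View pics/w2.png

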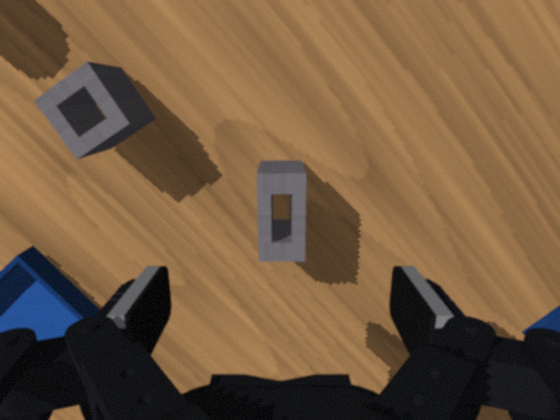

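```bash
python3 -m jog '[[1,-0.001,0.024,0,0],[1,-0.001,0.024,0,0],[1,-0.001,0.024,0,0],[1,0,0.02,0,0]]'
python3 - <<'E'
from h import *
plan([391.5,308.5,16],138.5,1)
E
```

```text
t: 2.5
tool_pos: [398.0, 314.5, 24.7]
eef_rot: [-0.643, -0.298, 0.281, 0.647]
contact_force: [-0.3, 0.0, 0.2]
finger_gap: 85.5
t 2.5 at [398.  314.5  24.7] psi 138.3 gap 85.5 F [-0.3  0.   0.2] tilt [ 0.019  0.016 -1.   ]
dist 12.4 turn 0.2 rows:
[1, np.float64(-0.0088), np.float64(0.0087), np.float64(0.0008), np.float64(-0.0028)]
```

```bash
python3 -m jog '[[1,-0.005,0.004,0.0005,0],[1,-0.004,0.004,0,0],[1,0,0,0,0]]'
python3 - <<'E'
from h import *
plan([391.5,308.5,16],138.5,1)
E
```

```text
t: 2.8
tool_pos: [392.1, 308.9, 18.0]
eef_rot: [-0.643, -0.298, 0.281, 0.648]
contact_force: [-0.1, -0.1, -0.5]
finger_gap: 85.4
t 2.8 at [392.1 308.9  18. ] psi 138.3 gap 85.4 F [-0.1 -0.1 -0.5] tilt [ 0.02   0.017 -1.   ]
dist 2.1 turn 0.2 rows:
[1, np.float64(-0.0007), np.float64(0.002), np.float64(0.0002), np.float64(-0.0027)]
```

```bash
python3 -m jog '[[1,-0.0005,0.009,0,0],[0.2,0,0,0,0],[-0.3,0,0,0,0],[-1,0,0,0,0],[-1,0,0,0,0]]' 60
python3 -m jog '[[-1,0,0,0,0],[-1,0,0,0,0]]' 60
```

```text
t: 3.3
tool_pos: [393.6, 309.8, 11.2]
eef_rot: [-0.642, -0.3, 0.279, 0.648]
contact_force: [0.6, 0.0, 0.9]
finger_gap: 28.4
t: 3.5
tool_pos: [393.6, 309.8, 11.4]
eef_rot: [-0.642, -0.3, 0.279, 0.648]
contact_force: [0.2, -0.0, -3.1]
finger_gap: 27.3
```

```bash
python3 -m jog '[[-1,0,-0.015,0,0],[-1,0,-0.025,0,0],[-1,0,-0.03,0,0],[-1,0,-0.03,0,0]]'
python3 - <<'E'
from h import *
plan([594,-104,115],81,14,-1)
E
```

```text
t: 3.9
tool_pos: [388.4, 305.9, 110.0]
eef_rot: [-0.643, -0.297, 0.282, 0.647]
contact_force: [0.4, 0.7, -3.5]
finger_gap: 27.6
t 3.9 at [388.4 305.9 110. ] psi 138.3 gap 27.6 F [ 0.4  0.7 -3.5] tilt [ 0.016  0.014 -1.   ]
dist 458.6 turn -57.3 rows:
[-1, np.float64(-0.0121), np.float64(-0.0004), np.float64(-0.0304), np.float64(0.0715)]
[-1, np.float64(-0.0099), np.float64(-0.0004), np.float64(-0.0312), np.float64(0.0715)]
[-1, np.float64(-0.0076), np.float64(-0.0004), np.float64(-0.0319), np.float64(0.0715)]
[-1, np.float64(-0.0054), np.float64(-0.0004), np.float64(-0.0323), np.float64(0.0715)]
[-1, np.float64(-0.003), np.float64(-0.0004), np.float64(-0.0326), np.float64(0.0715)]
[-1, np.float64(-0.0007), np.float64(-0.0004), np.float64(-0.0327), np.float64(0.0715)]
[-1, np.float64(0.0016), np.float64(-0.0004), np.float64(-0.0327), np.float64(0.0715)]
[-1, np.float64(0.004), np.float64(-0.0004), np.float64(-0.0325), np.float64(0.0715)]
[-1, np.float64(0.0063), np.float64(-0.0004), np.float64(-0.0321), np.float64(0.0715)]
[-1, np.float64(0.0086), np.float64(-0.0004), np.float64(-0.0316), np.float64(0.0715)]
[-1, np.float64(0.0108), np.float64(-0.0004), np.float64(-0.0309), np.float64(0.0715)]
[-1, np.float64(0.013), np.float64(-0.0004), np.float64(-0.0301), np.float64(0.0715)]
[-1, np.float64(0.0151), np.float64(-0.0004), np.float64(-0.0291), np.float64(0.0715)]
[-1, np.float64(0.0171), np.float64(-0.0004), np.float64(-0.0279), np.float64(0.0715)]
```

```bash
python3 -m jog '[[-1,-0.012,-0.001,-0.03,0.072],[-1,-0.01,-0.001,-0.031,0.072],[-1,-0.0075,-0.001,-0.032,0.072],[-1,-0.0055,-0.001,-0.032,0.072],[-1,-0.003,-0.001,-0.033,0.072]]'
python3 -m jog '[[-1,-0.001,-0.001,-0.033,0.072],[-1,0.0015,-0.001,-0.033,0.072],[-1,0.004,-0.001,-0.0325,0.072],[-1,0.006,-0.001,-0.032,0.072]]'
python3 - <<'E'
from h import *
plan([594,-104,115],81,5,-1)
E
```

```text
t: 4.4
tool_pos: [463.2, 159.0, 118.4]
eef_rot: [-0.683, -0.176, 0.159, 0.691]
contact_force: [1.4, 1.1, -3.3]
finger_gap: 27.4
t: 4.8
tool_pos: [520.7, 34.9, 121.1]
eef_rot: [-0.699, -0.07, 0.055, 0.71]
contact_force: [-0.1, 0.1, -3.1]
finger_gap: 27.2
t 4.8 at [520.7  34.9 121.1] psi 100.2 gap 27.2 F [-0.1  0.1 -3.1] tilt [ 0.02   0.018 -1.   ]
dist 157.2 turn -19.2 rows:
[-1, np.float64(0.0095), np.float64(0.0012), np.float64(-0.0299), np.float64(0.067)]
[-1, np.float64(0.0115), np.float64(0.0012), np.float64(-0.0292), np.float64(0.067)]
[-1, np.float64(0.0134), np.float64(0.0012), np.float64(-0.0284), np.float64(0.067)]
[-1, np.float64(0.0153), np.float64(0.0012), np.float64(-0.0274), np.float64(0.067)]
[-1, np.float64(0.0171), np.float64(0.0012), np.float64(-0.0264), np.float64(0.067)]
```

```bash
python3 -m jog '[[-1,0.0095,0.001,-0.03,0.067],[-1,0.0115,0.001,-0.029,0.067],[-1,0.0135,0.001,-0.028,0.067],[-1,0.015,0.001,-0.0275,0.067],[-1,0.013,0.001,-0.02,0.067]]'
python3 -m jog '[[-1,0,0,0,0]]'
python3 - <<'E'
from h import *
c=read_camera("wrist"); cv2.imwrite("pics/w3.png",c["image"][...,::-1])
plan([594,-104,50],81,4,-1)
print(proj(c,[[594,-104,4],[594,-104,18],[636,-62,18]]))
E
```

```text
t: 5.3
tool_pos: [590.5, -104.4, 113.8]
eef_rot: [-0.698, 0.056, -0.067, 0.711]
contact_force: [-0.2, 0.3, -3.5]
finger_gap: 27.4
t: 5.4
tool_pos: [591.8, -107.1, 113.4]
eef_rot: [-0.698, 0.057, -0.069, 0.711]
contact_force: [-0.2, 0.6, -3.8]
finger_gap: 27.2
t 5.45 at [ 590.7 -105.9  113.2] psi 80.0 gap 27.2 F [ 0.3  0.4 -3.5] tilt [ 0.017  0.018 -1.   ]
dist 63.3 turn 1.0 rows:
[-1, np.float64(0.0007), np.float64(0.0158), np.float64(0.0006), np.float64(-0.0046)]
[-1, np.float64(0.0007), np.float64(0.0158), np.float64(0.0006), np.float64(-0.0046)]
[-1, np.float64(0.0007), np.float64(0.0158), np.float64(0.0006), np.float64(-0.0046)]
[-1, np.float64(0.0007), np.float64(0.0158), np.float64(0.0006), np.float64(-0.0046)]
[[281.8273098  202.11885098]
 [282.35814331 207.93635501]
 [352.45999131 254.22570992]]
```

View pics/w3.png

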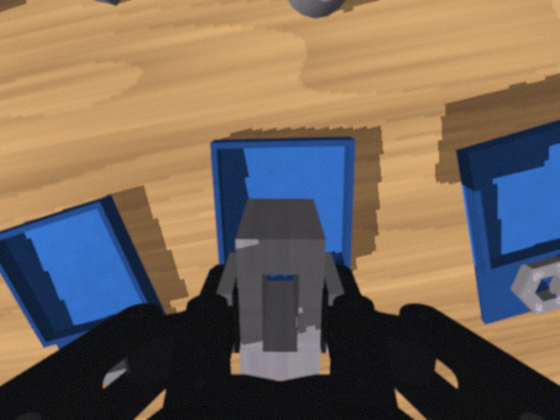

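```bash
python3 -m jog '[[-1,0.001,0.018,0.001,-0.005],[-1,0.001,0.018,0,-0.005],[-1,0,0.016,0,-0.005],[-1,0,0.01,0,0]]'
python3 - <<'E'
from h import *
plan([594,-104,19],81,4,-1)
E
```

```text
t: 5.85
tool_pos: [592.4, -101.6, 50.2]
eef_rot: [-0.698, 0.049, -0.06, 0.712]
contact_force: [-0.7, 0.6, -3.5]
finger_gap: 27.3
t 5.85 at [ 592.4 -101.6   50.2] psi 81.1 gap 27.3 F [-0.7  0.6 -3.5] tilt [ 0.017  0.018 -1.   ]
dist 31.3 turn -0.1 rows:
[-1, np.float64(0.0005), np.float64(0.0078), np.float64(-0.0005), np.float64(0.0005)]
[-1, np.float64(0.0005), np.float64(0.0078), np.float64(-0.0005), np.float64(0.0005)]
[-1, np.float64(0.0005), np.float64(0.0078), np.float64(-0.0005), np.float64(0.0005)]
[-1, np.float64(0.0005), np.float64(0.0078), np.float64(-0.0005), np.float64(0.0005)]
```

```bash
python3 -m jog '[[-1,0.0005,0.008,-0.001,0],[-1,0.0005,0.008,-0.001,0],[-1,0.0005,0.008,-0.001,0],[-1,0.0005,0.006,0,0],[-1,0,0.003,0,0]]'
python3 - <<'E'
from h import *
plan([594,-104,16],81,1,-1)
E
```

```text
t: 6.35
tool_pos: [593.6, -102.8, 15.2]
eef_rot: [-0.698, 0.049, -0.059, 0.712]
contact_force: [-21.6, 7.7, 75.7]
finger_gap: 27.7
t 6.35 at [ 593.6 -102.8   15.2] psi 81.2 gap 27.7 F [-21.6   7.7  75.7] tilt [ 0.015  0.019 -1.   ]
dist 1.5 turn -0.2 rows:
[-1, np.float64(0.0005), np.float64(-0.0008), np.float64(-0.0012), np.float64(0.0043)]
```

```bash
python3 -m jog '[[-1,0,-0.001,0,0],[-0.1,0,0,0,0],[0,0,0,0,0],[0,0,0,0,0]]'
python3 -m jog '[[0,0,-0.005,0,0],[0,0,-0.02,0,0],[0,0,-0.025,0,0],[0,0,-0.025,0,0],[0.5,0,-0.02,0,0]]'
python3 - <<'E'
from h import *
c=read_camera("wrist"); cv2.imwrite("pics/w4.png",c["image"][...,::-1])
t=read_camera("top"); cv2.imwrite("pics/t4.png",t["image"][...,::-1])
plan([428,-186,190],0,8,1)
E
```

```text
t: 6.75
tool_pos: [594.9, -103.2, 17.3]
eef_rot: [-0.698, 0.048, -0.06, 0.712]
contact_force: [-0.3, 0.3, 0.2]
finger_gap: 42.8
t: 7.25
tool_pos: [591.4, -104.7, 113.8]
eef_rot: [-0.698, 0.05, -0.058, 0.712]
contact_force: [0.9, 0.8, -0.0]
finger_gap: 55.9
t 7.35 at [ 592.9 -105.   115.3] psi 81.2 gap 64.2 F [-0.4  0.1  0.1] tilt [ 0.017  0.018 -1.   ]
dist 198.3 turn -81.2 rows:
[1, np.float64(-0.0188), np.float64(-0.0093), np.float64(-0.0131), np.float64(0.1772)]
[1, np.float64(-0.0162), np.float64(-0.0093), np.float64(-0.0163), np.float64(0.1772)]
[1, np.float64(-0.0131), np.float64(-0.0093), np.float64(-0.0189), np.float64(0.1772)]
[1, np.float64(-0.0096), np.float64(-0.0093), np.float64(-0.0209), np.float64(0.1772)]
[1, np.float64(-0.0057), np.float64(-0.0093), np.float64(-0.0222), np.float64(0.1772)]
[1, np.float64(-0.0017), np.float64(-0.0093), np.float64(-0.0229), np.float64(0.1772)]
[1, np.float64(0.0023), np.float64(-0.0093), np.float64(-0.0228), np.float64(0.1772)]
[1, np.float64(0.0063), np.float64(-0.0093), np.float64(-0.0221), np.float64(0.1772)]
```

View pics/w4.png

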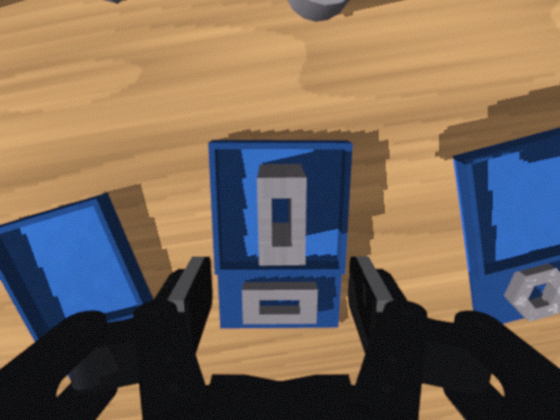

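View pics/t4.png

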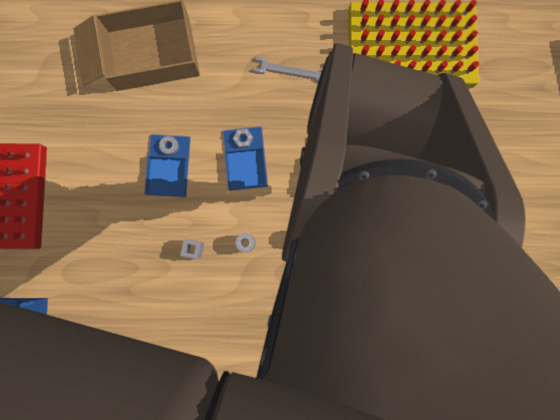

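Run:
```python
from h import *
plan([415,-185,170],96.8,5,0.6)
```

```text
t 7.35 at [ 592.9 -105.   115.3] psi 81.2 gap 64.2 F [-0.4  0.1  0.1] tilt [ 0.017  0.018 -1.   ]
dist 202.6 turn 15.6 rows:
[0.6, np.float64(-0.0327), np.float64(-0.0109), np.float64(-0.0212), np.float64(-0.0544)]
[0.6, np.float64(-0.0338), np.float64(-0.0109), np.float64(-0.0194), np.float64(-0.0544)]
[0.6, np.float64(-0.0348), np.float64(-0.0109), np.float64(-0.0176), np.float64(-0.0544)]
[0.6, np.float64(-0.0357), np.float64(-0.0109), np.float64(-0.0156), np.float64(-0.0544)]
[0.6, np.float64(-0.0365), np.float64(-0.0109), np.float64(-0.0137), np.float64(-0.0544)]
```

```bash
python3 -m jog '[[0.6,-0.032,-0.011,-0.021,-0.054],[0.6,-0.033,-0.011,-0.0195,-0.054],[0.6,-0.033,-0.011,-0.0175,-0.054],[0.6,-0.033,-0.008,-0.0155,-0.054],[0.6,-0.02,-0.005,-0.008,-0.054]]'
python3 -m jog '[[0.6,0,0,0,0]]'
python3 - <<'E'
from h import *
look("w5.png")
plan([427,-187,110],96.8,3,0.6)
E
```

```text
t: 7.85
tool_pos: [433.5, -179.7, 157.2]
eef_rot: [-0.7, -0.053, 0.039, 0.712]
contact_force: [0.1, 0.4, 0.6]
finger_gap: 68.5
t: 7.95
tool_pos: [431.2, -180.4, 157.5]
eef_rot: [-0.699, -0.053, 0.039, 0.712]
contact_force: [-0.9, 0.7, 0.2]
finger_gap: 68.2
8.0 [ 432.3 -180.1  157.4]
[111. 157.] 3243 [ 417.8 -298.8] [38.3 38.5] 48.2 z 44.8
[271. 191.] 2261 [ 427.8 -185.7] [45.9 39.9] 5.2 z 44.8
[431. 251.] 2387 [460.  -59.6] [40.9 41.6] 67.7 z 44.8
t 8.0 at [ 432.3 -180.1  157.4] psi 97.3 gap 68.4 F [0.1 0.2 0.1] tilt [ 0.018  0.018 -1.   ]
dist 48.2 turn -0.5 rows:
[0.6, np.float64(-0.002), np.float64(0.0158), np.float64(-0.002), np.float64(0.0032)]
[0.6, np.float64(-0.002), np.float64(0.0158), np.float64(-0.002), np.float64(0.0032)]
[0.6, np.float64(-0.002), np.float64(0.0158), np.float64(-0.0021), np.float64(0.0032)]
```

View pics/w5.png

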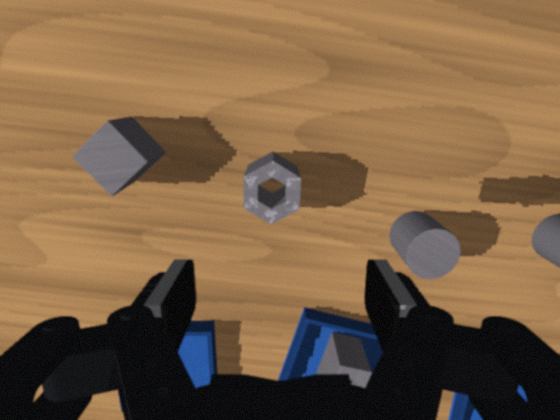

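```bash
python3 -m jog '[[0.6,-0.002,0.018,-0.002,0.006],[0.6,-0.002,0.018,-0.002,0.006],[0.6,-0.002,0.014,-0.002,0.006],[0.6,0,0,0,0]]'
python3 - <<'E'
from h import *
look("w6.png")
plan([427.5,-186,11],96,5,0.6)
E
```

```text
t: 8.4
tool_pos: [431.5, -185.9, 105.4]
eef_rot: [-0.7, -0.045, 0.029, 0.712]
contact_force: [-0.2, -0.6, 0.1]
finger_gap: 68.5
8.45 [ 431.9 -186.   106.1]
[ 83. 177.] 4915 [ 417.8 -298.8] [38.5 39.7] 48.3 z 44.7
[280. 214.] 3474 [ 427.9 -185.8] [45.6 40.5] 65.5 z 44.7
[475. 276.] 2979 [455.8 -60.2] [34.1 42.6] 12.7 z 44.7
t 8.45 at [ 431.9 -186.   106.1] psi 96.1 gap 68.4 F [ 0.   0.3 -0.1] tilt [ 0.022  0.017 -1.   ]
dist 95.2 turn -0.1 rows:
[0.6, np.float64(-0.0009), np.float64(0.019), np.float64(0.0001), np.float64(0.0003)]
[0.6, np.float64(-0.0009), np.float64(0.019), np.float64(0.0001), np.float64(0.0003)]
[0.6, np.float64(-0.0009), np.float64(0.019), np.float64(0.0001), np.float64(0.0003)]
[0.6, np.float64(-0.0009), np.float64(0.019), np.float64(0.0001), np.float64(0.0003)]
[0.6, np.float64(-0.0009), np.float64(0.019), np.float64(0.0001), np.float64(0.0003)]
```

View pics/w6.png

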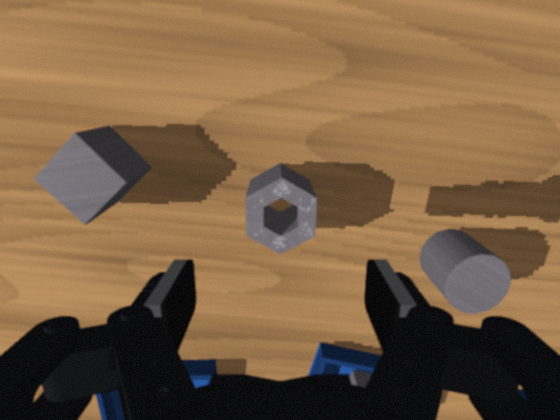

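```bash
python3 -m jog '[[0.6,-0.002,0.019,-0.0003,0],[0.6,-0.002,0.019,-0.0003,0],[0.6,-0.002,0.019,-0.0003,0],[0.6,-0.001,0.018,0,0],[0.6,-0.001,0.006,0,0]]'
python3 - <<'E'
from h import *
plan([427.5,-186,11],96,1,0.6)
E
```

```text
t: 8.95
tool_pos: [432.0, -186.9, 25.8]
eef_rot: [-0.702, -0.048, 0.027, 0.71]
contact_force: [0.2, 0.6, -0.1]
finger_gap: 68.2
t 8.95 at [ 432.  -186.9   25.8] psi 96.1 gap 68.2 F [ 0.2  0.6 -0.1] tilt [ 0.029  0.013 -0.999]
dist 15.5 turn -0.1 rows:
[0.6, np.float64(-0.0044), np.float64(0.0148), np.float64(0.0013), np.float64(0.0019)]
```

```bash
python3 -m jog '[[0.6,-0.003,0.007,0.001,0],[0.6,-0.002,0.006,0,0],[0.6,-0.001,0.002,0,0],[0.6,0,0,0,0]]'
python3 - <<'E'
from h import *
plan([427.5,-186,11],96,1,0.6)
E
```

```text
t: 9.35
tool_pos: [427.4, -186.2, 10.9]
eef_rot: [-0.702, -0.049, 0.027, 0.71]
contact_force: [0.3, 0.7, 0.9]
finger_gap: 68.4
t 9.35 at [ 427.4 -186.2   10.9] psi 96.1 gap 68.4 F [0.3 0.7 0.9] tilt [ 0.031  0.013 -0.999]
dist 0.3 turn -0.1 rows:
[0.6, np.float64(0.0001), np.float64(-0.0001), np.float64(0.0002), np.float64(0.0024)]
```

```bash
python3 -m jog '[[0.1,0,0,0,0],[-0.3,0,0,0,0],[-1,0,0,0,0],[-1,0,0,0,0],[-1,0,0,0,0]]' 60
python3 -m jog '[[-1,0,-0.01,0,0],[-1,0,-0.025,0,0],[-1,0,-0.03,0,0],[-1,0,-0.03,0,0]]'
python3 - <<'E'
from h import *
plan([619,71,115],96.5,11,-1)
E
```

```text
t: 9.85
tool_pos: [428.1, -186.6, 12.2]
eef_rot: [-0.702, -0.049, 0.026, 0.71]
contact_force: [0.2, 0.4, -2.8]
finger_gap: 39.3
t: 10.25
tool_pos: [422.3, -186.5, 108.3]
eef_rot: [-0.701, -0.047, 0.028, 0.711]
contact_force: [0.8, -0.2, -2.8]
finger_gap: 39.1
t 10.25 at [ 422.3 -186.5  108.3] psi 96.1 gap 39.1 F [ 0.8 -0.2 -2.8] tilt [ 0.025  0.015 -1.   ]
dist 324.1 turn 0.4 rows:
[-1, np.float64(0.0203), np.float64(-0.0006), np.float64(0.0214), np.float64(-0.0006)]
[-1, np.float64(0.0203), np.float64(-0.0006), np.float64(0.0214), np.float64(-0.0006)]
[-1, np.float64(0.0203), np.float64(-0.0006), np.float64(0.0214), np.float64(-0.0006)]
[-1, np.float64(0.0203), np.float64(-0.0006), np.float64(0.0213), np.float64(-0.0006)]
[-1, np.float64(0.0203), np.float64(-0.0006), np.float64(0.0213), np.float64(-0.0006)]
[-1, np.float64(0.0203), np.float64(-0.0006), np.float64(0.0213), np.float64(-0.0006)]
[-1, np.float64(0.0203), np.float64(-0.0006), np.float64(0.0213), np.float64(-0.0006)]
[-1, np.float64(0.0204), np.float64(-0.0006), np.float64(0.0213), np.float64(-0.0006)]
[-1, np.float64(0.0204), np.float64(-0.0006), np.float64(0.0213), np.float64(-0.0006)]
[-1, np.float64(0.0204), np.float64(-0.0006), np.float64(0.0213), np.float64(-0.0006)]
[-1, np.float64(0.0204), np.float64(-0.0006), np.float64(0.0213), np.float64(-0.0006)]
```

```bash
python3 -m jog '[[-1,0.022,-0.001,0.023,0],[-1,0.022,-0.001,0.023,0],[-1,0.022,-0.001,0.023,0],[-1,0.022,-0.001,0.023,0],[-1,0.022,-0.001,0.023,0]]'
python3 -m jog '[[-1,0.022,-0.001,0.023,0],[-1,0.022,-0.001,0.023,0],[-1,0.022,-0.001,0.023,0],[-1,0.012,0,0.013,0],[-1,0,0,0,0]]'
python3 - <<'E'
from h import *
plan([619,71,50],96.5,3,-1)
E
```

```text
t: 10.75
tool_pos: [522.1, -60.3, 126.4]
eef_rot: [-0.703, -0.047, 0.024, 0.71]
contact_force: [0.6, -0.2, -4.0]
finger_gap: 39.5
t: 11.25
tool_pos: [594.9, 36.1, 136.6]
eef_rot: [-0.703, -0.049, 0.024, 0.709]
contact_force: [-0.2, -0.6, -3.5]
finger_gap: 39.3
t 11.25 at [594.9  36.1 136.6] psi 95.9 gap 39.3 F [-0.2 -0.6 -3.5] tilt [ 0.034  0.011 -0.999]
dist 96.5 turn 0.6 rows:
[-1, np.float64(0.0092), np.float64(0.0289), np.float64(0.0108), np.float64(-0.0034)]
[-1, np.float64(0.0092), np.float64(0.0289), np.float64(0.0107), np.float64(-0.0034)]
[-1, np.float64(0.0093), np.float64(0.0289), np.float64(0.0107), np.float64(-0.0034)]
```

```bash
python3 -m jog '[[-1,0.01,0.02,0.012,-0.003],[-1,0.01,0.02,0.012,-0.003],[-1,0.004,0.02,0.008,-0.003],[-1,0,0.014,0,0],[-1,0,0.006,0,0]]'
python3 - <<'E'
from h import *
c=read_camera("wrist"); cv2.imwrite("pics/w7.png",c["image"][...,::-1])
plan([619,71,22],96.5,4,-1)
print(proj(c,[[619,71,4]]))
E
```

```text
t: 11.75
tool_pos: [616.6, 69.0, 57.5]
eef_rot: [-0.703, -0.052, 0.027, 0.709]
contact_force: [0.8, 0.1, -3.4]
finger_gap: 39.6
t 11.8 at [616.3  68.9  57. ] psi 96.4 gap 38.9 F [-1.   0.3 -4. ] tilt [ 0.033  0.009 -0.999]
dist 35.2 turn 0.1 rows:
[-1, np.float64(0.0007), np.float64(0.0088), np.float64(0.0004), np.float64(-0.0004)]
[-1, np.float64(0.0007), np.float64(0.0088), np.float64(0.0004), np.float64(-0.0004)]
[-1, np.float64(0.0007), np.float64(0.0088), np.float64(0.0004), np.float64(-0.0004)]
[-1, np.float64(0.0007), np.float64(0.0088), np.float64(0.0004), np.float64(-0.0004)]
[[283.19838479 229.83088243]]
```

View pics/w7.png

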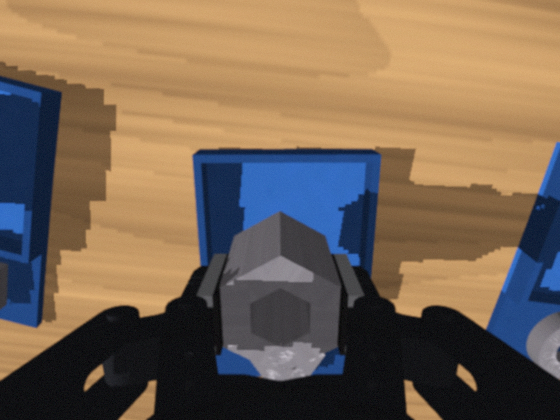

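```bash
python3 -m jog '[[-1,0,0.01,0.001,0],[-1,0,0.01,0.001,0],[-1,0,0.01,0,0],[-1,0,0.005,0,0],[-1,0,0,0,0]]'
python3 - <<'E'
from h import *
plan([619,71,17],96.5,1,-1)
E
```

```text
t: 12.3
tool_pos: [617.3, 69.4, 20.7]
eef_rot: [-0.703, -0.051, 0.026, 0.709]
contact_force: [-0.2, -0.2, -2.8]
finger_gap: 39.0
t 12.3 at [617.3  69.4  20.7] psi 96.3 gap 39.0 F [-0.2 -0.2 -2.8] tilt [ 0.034  0.009 -0.999]
dist 4.4 turn 0.2 rows:
[-1, np.float64(0.0019), np.float64(0.0037), np.float64(0.0014), np.float64(-0.0036)]
```

```bash
python3 -m jog '[[-1,0.001,0.002,0.001,0],[-1,0.001,0.0015,0.001,0]]'
python3 -m jog '[[-1,0,0.0005,0,0]]'
```

```text
t: 12.5
tool_pos: [619.5, 71.7, 17.4]
eef_rot: [-0.703, -0.051, 0.026, 0.709]
contact_force: [-0.4, -0.1, -2.8]
finger_gap: 39.5
t: 12.6
tool_pos: [619.8, 71.9, 17.0]
eef_rot: [-0.703, -0.051, 0.026, 0.709]
contact_force: [0.4, -0.3, -4.1]
finger_gap: 39.6
```

```bash
python3 -m jog '[[-1,0,0.0008,0,0]]'
python3 -m jog '[[0.05,0,0,0,0],[0.2,0,0,0,0],[0.2,0,0,0,0]]'
```

```text
t: 12.7
tool_pos: [620.1, 72.0, 16.4]
eef_rot: [-0.703, -0.052, 0.026, 0.709]
contact_force: [-0.3, -0.1, -3.5]
finger_gap: 38.7
t: 13.0
tool_pos: [620.8, 72.1, 17.1]
eef_rot: [-0.703, -0.052, 0.026, 0.709]
contact_force: [0.4, 1.1, 0.8]
finger_gap: 51.1
```

```bash
python3 -m jog '[[0.2,0,-0.005,0,0],[0.2,0,-0.02,0,0],[0.2,0,-0.025,0,0],[0.2,0,-0.025,0,0],[0.5,0,-0.025,0,0]]'
python3 - <<'E'
from h import *
c=read_camera("wrist"); cv2.imwrite("pics/w8.png",c["image"][...,::-1])
plan([434,69,150],90,8,0.6)
E
```

```text
t: 13.5
tool_pos: [614.8, 70.9, 118.4]
eef_rot: [-0.703, -0.05, 0.027, 0.709]
contact_force: [0.9, 0.4, 0.7]
finger_gap: 63.4
t 13.55 at [616.8  71.  122.6] psi 96.3 gap 64.3 F [2.9 0.7 5.7] tilt [ 0.037  0.009 -0.999]
dist 184.9 turn -6.3 rows:
[0.6, np.float64(-0.0227), np.float64(-0.0034), np.float64(0.0023), np.float64(0.0138)]
[0.6, np.float64(-0.0228), np.float64(-0.0034), np.float64(0.0019), np.float64(0.0138)]
[0.6, np.float64(-0.0228), np.float64(-0.0034), np.float64(0.0016), np.float64(0.0138)]
[0.6, np.float64(-0.0228), np.float64(-0.0034), np.float64(0.0013), np.float64(0.0138)]
[0.6, np.float64(-0.0228), np.float64(-0.0034), np.float64(0.001), np.float64(0.0138)]
[0.6, np.float64(-0.0228), np.float64(-0.0034), np.float64(0.0007), np.float64(0.0138)]
[0.6, np.float64(-0.0229), np.float64(-0.0034), np.float64(0.0004), np.float64(0.0138)]
[0.6, np.float64(-0.0229), np.float64(-0.0034), np.float64(0.0001), np.float64(0.0138)]
```

View pics/w8.png

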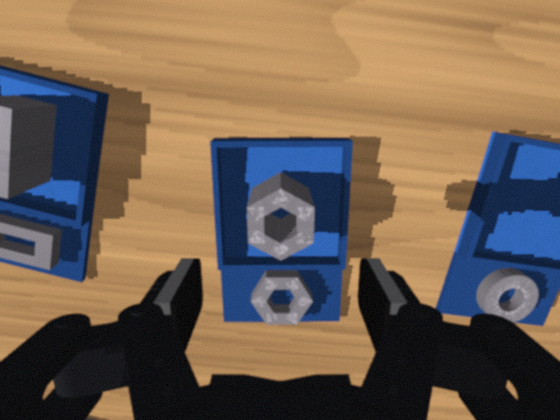

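```bash
python3 -m jog '[[0.6,-0.025,-0.004,0.002,0.02],[0.6,-0.028,-0.003,0.002,0.02],[0.6,-0.028,-0.003,0.0015,0.02],[0.6,-0.028,-0.003,0.001,0.02],[0.6,-0.028,-0.003,0.001,0.02]]'
python3 -m jog '[[0.6,-0.026,-0.003,0.001,0],[0.6,-0.012,-0.003,0,0],[0.6,0,0,0,0]]'
python3 - <<'E'
from h import *
look("w9.png")
plan([446,69,105],90,3,0.6)
E
```

```text
t: 14.05
tool_pos: [480.1, 68.9, 137.3]
eef_rot: [-0.703, -0.019, -0.015, 0.71]
contact_force: [-0.0, 0.3, 0.6]
finger_gap: 68.7
t: 14.35
tool_pos: [437.4, 69.6, 142.8]
eef_rot: [-0.703, -0.019, -0.015, 0.71]
contact_force: [-0.1, 0.2, -0.4]
finger_gap: 68.4
14.4 [438.5  69.6 142.8]
[456. 192.] 2823 [432.9 190.3] [39.8 38.3] 79.2 z 44.6
[280. 211.] 2532 [446.9  70.6] [42.2 41.8] 34.7 z 44.7
[ 96. 228.] 2931 [459.9 -58.2] [41.3 41.8] 46.8 z 44.8
t 14.4 at [438.5  69.6 142.8] psi 90.3 gap 68.5 F [ 0.8 -0.5  0.5] tilt [ 0.048  0.01  -0.999]
dist 38.5 turn -0.3 rows:
[0.6, np.float64(0.0025), np.float64(0.0126), np.float64(-0.0002), np.float64(0.0019)]
[0.6, np.float64(0.0025), np.float64(0.0126), np.float64(-0.0002), np.float64(0.0019)]
[0.6, np.float64(0.0025), np.float64(0.0126), np.float64(-0.0002), np.float64(0.0019)]
```

View pics/w9.png

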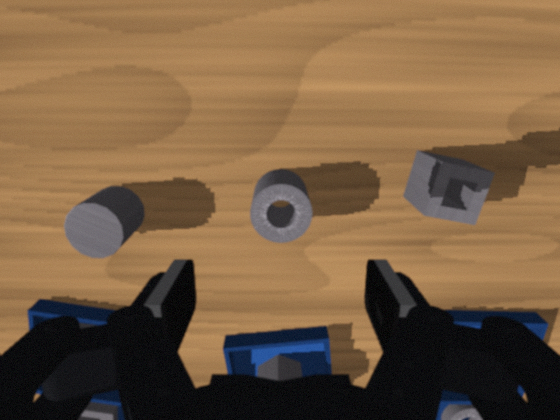

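```bash
python3 -m jog '[[0.6,0.002,0.013,0.0003,0],[0.6,0.002,0.013,0.0003,0],[0.6,0,0.013,0,0],[0.6,0,0.013,0,0],[0.6,0,0.013,0,0]]'
python3 - <<'E'
from h import *
plan([446.5,70.5,11],90,5,0.6)
E
```

```text
t: 14.9
tool_pos: [457.4, 71.3, 78.1]
eef_rot: [-0.703, -0.023, -0.019, 0.711]
contact_force: [0.3, 0.6, -0.3]
finger_gap: 68.4
t 14.9 at [457.4  71.3  78.1] psi 90.3 gap 68.4 F [ 0.3  0.6 -0.3] tilt [ 0.06   0.011 -0.998]
dist 68.0 turn -0.3 rows:
[0.6, np.float64(-0.0022), np.float64(0.0134), np.float64(-0.0001), np.float64(0.0012)]
[0.6, np.float64(-0.0022), np.float64(0.0134), np.float64(-0.0002), np.float64(0.0012)]
[0.6, np.float64(-0.0022), np.float64(0.0134), np.float64(-0.0002), np.float64(0.0012)]
[0.6, np.float64(-0.0022), np.float64(0.0134), np.float64(-0.0002), np.float64(0.0012)]
[0.6, np.float64(-0.0022), np.float64(0.0134), np.float64(-0.0002), np.float64(0.0012)]
```

```bash
python3 -m jog '[[0.6,-0.01,-0.05,0,0]]'; python3 -c "
from h import *
plan([446.5,70.5,11],90,1,0.6)"
python3 -m jog '[[0.6,0,0,0,0],[0.6,0,0,0,0],[0.6,0,0,0,0]]'; python3 -c "
from h import *
plan([446.5,70.5,11],90,1,0.6)"
```

```text
t: 15.0
tool_pos: [442.5, 70.2, 118.6]
eef_rot: [-0.704, -0.017, -0.013, 0.71]
contact_force: [1.7, -0.7, 1.4]
finger_gap: 68.4
t 15.0 at [442.5  70.2 118.6] psi 90.3 gap 68.4 F [ 1.7 -0.7  1.4] tilt [ 0.043  0.009 -0.999]
dist 107.6 turn -0.3 rows:
[0.6, np.float64(0.004), np.float64(0.1076), np.float64(0.0002), np.float64(0.0053)]
t: 15.3
tool_pos: [448.7, 70.5, 122.4]
eef_rot: [-0.703, -0.02, -0.017, 0.71]
contact_force: [0.2, -0.6, 0.0]
finger_gap: 68.5
t 15.3 at [448.7  70.5 122.4] psi 90.3 gap 68.5 F [ 0.2 -0.6  0. ] tilt [ 0.052  0.01  -0.999]
dist 111.5 turn -0.3 rows:
[0.6, np.float64(-0.0022), np.float64(0.1114), np.float64(-0.0), np.float64(0.0053)]
```

```bash
python3 -m jog '[[0.6,-0.003,0.02,0,0],[0.6,-0.003,0.02,0,0],[0.6,-0.003,0.02,0,0],[0.6,-0.003,0.015,0,0],[0.6,-0.002,0,0,0]]'
python3 - <<'E'
from h import *
plan([446.5,70.5,11],90,3,0.6)
look("w10.png")
E
```

```text
t: 15.8
tool_pos: [444.1, 71.4, 44.8]
eef_rot: [-0.703, -0.023, -0.019, 0.711]
contact_force: [0.0, -0.0, 0.6]
finger_gap: 68.2
t 15.8 at [444.1  71.4  44.8] psi 90.3 gap 68.2 F [ 0.  -0.   0.6] tilt [ 0.06   0.011 -0.998]
dist 33.9 turn -0.3 rows:
[0.6, np.float64(0.0008), np.float64(0.0113), np.float64(-0.0003), np.float64(0.0017)]
[0.6, np.float64(0.0008), np.float64(0.0113), np.float64(-0.0003), np.float64(0.0017)]
[0.6, np.float64(0.0008), np.float64(0.0113), np.float64(-0.0003), np.float64(0.0017)]
15.85 [444.   71.4  45.5]
[531. 241.] 3931 [431.8 185.2] [30.4 38.7] 78.9 z 44.4
[279. 264.] 5413 [442.1  70.6] [33.1 41.8] 0.6 z 44.7
[ 18. 280.] 1553 [452.1 -45. ] [25.1 15.5] 2.1 z 43.7
```

View pics/w10.png

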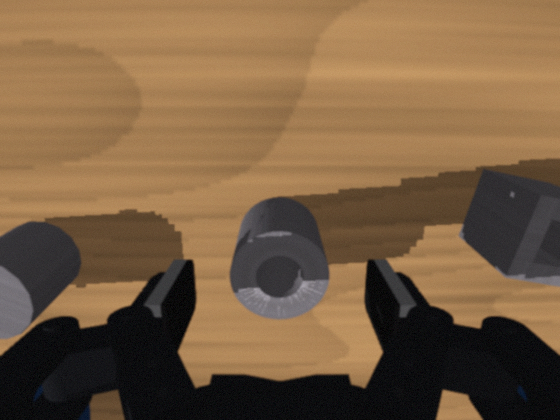

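```bash
python3 -m jog '[[0.6,0.0005,0.011,0,0],[0.6,0.0005,0.011,0,0],[0.6,0,0.009,0,0],[0.6,0,0,0,0]]'
python3 - <<'E'
from h import *
plan([448,70.5,11],90,1,0.6)
E
```

```text
t: 16.25
tool_pos: [449.4, 71.9, 13.8]
eef_rot: [-0.703, -0.024, -0.021, 0.711]
contact_force: [-0.6, -1.2, -0.2]
finger_gap: 68.5
t 16.25 at [449.4  71.9  13.8] psi 90.3 gap 68.5 F [-0.6 -1.2 -0.2] tilt [ 0.064  0.011 -0.998]
dist 3.4 turn -0.3 rows:
[0.6, np.float64(-0.0014), np.float64(0.0028), np.float64(-0.0014), np.float64(0.0053)]
```

```bash
python3 -m jog '[[0.6,-0.0015,0.003,-0.0014,0],[0.1,0,0,0,0],[-0.3,0,0,0,0],[-1,0,0,0,0],[-1,0,0,0,0]]' 60
python3 -m jog '[[-1,0,0,0,0],[-1,0,0,0,0]]' 60
python3 -m jog '[[-1,0,-0.015,0,0],[-1,0,-0.04,0,0],[-1,0,-0.045,0,0]]'
python3 - <<'E'
from h import *
plan([600,255,115],87.5,8,-1)
E
```

```text
t: 16.75
tool_pos: [448.2, 70.4, 11.0]
eef_rot: [-0.703, -0.024, -0.021, 0.711]
contact_force: [0.0, -0.2, -2.8]
finger_gap: 40.9
t: 16.95
tool_pos: [448.2, 70.4, 11.2]
eef_rot: [-0.703, -0.025, -0.021, 0.711]
contact_force: [0.1, -0.4, -3.2]
finger_gap: 40.3
t: 17.25
tool_pos: [438.5, 68.9, 108.9]
eef_rot: [-0.703, -0.021, -0.018, 0.71]
contact_force: [2.0, 0.1, -3.0]
finger_gap: 40.8
t 17.25 at [438.5  68.9 108.9] psi 90.3 gap 40.8 F [ 2.   0.1 -3. ] tilt [ 0.054  0.01  -0.998]
dist 246.4 turn -2.8 rows:
[-1, np.float64(0.0203), np.float64(-0.0008), np.float64(0.0232), np.float64(0.0061)]
[-1, np.float64(0.0202), np.float64(-0.0008), np.float64(0.0233), np.float64(0.0061)]
[-1, np.float64(0.02), np.float64(-0.0008), np.float64(0.0234), np.float64(0.0061)]
[-1, np.float64(0.0199), np.float64(-0.0008), np.float64(0.0235), np.float64(0.0061)]
[-1, np.float64(0.0197), np.float64(-0.0008), np.float64(0.0236), np.float64(0.0061)]
[-1, np.float64(0.0196), np.float64(-0.0008), np.float64(0.0238), np.float64(0.0061)]
[-1, np.float64(0.0194), np.float64(-0.0008), np.float64(0.0239), np.float64(0.0061)]
[-1, np.float64(0.0193), np.float64(-0.0008), np.float64(0.024), np.float64(0.0061)]
```

```bash
python3 -m jog '[[-1,0.021,-0.0005,0.024,0.006],[-1,0.021,0,0.024,0.006],[-1,0.021,0,0.024,0.006],[-1,0.021,0,0.024,0.006],[-1,0.021,0,0.024,0.006]]'
python3 -m jog '[[-1,0.02,0,0.024,0.006],[-1,0.018,0,0.024,0.006],[-1,0.005,0,0.012,0],[-1,0,0,0,0]]'
python3 - <<'E'
from h import *
plan([600,255,50],87.5,5,-1)
E
```

```text
t: 17.75
tool_pos: [546.8, 190.1, 125.0]
eef_rot: [-0.703, -0.011, -0.032, 0.711]
contact_force: [0.7, -0.7, -2.8]
finger_gap: 40.7
t: 18.15
tool_pos: [594.9, 254.0, 127.9]
eef_rot: [-0.702, -0.008, -0.036, 0.711]
contact_force: [-0.6, -0.4, -2.8]
finger_gap: 40.6
t 18.15 at [594.9 254.  127.9] psi 87.7 gap 40.6 F [-0.6 -0.4 -2.8] tilt [ 0.063  0.012 -0.998]
dist 78.1 turn -0.2 rows:
[-1, np.float64(0.001), np.float64(0.0156), np.float64(0.0002), np.float64(0.0007)]
[-1, np.float64(0.001), np.float64(0.0156), np.float64(0.0002), np.float64(0.0007)]
[-1, np.float64(0.001), np.float64(0.0156), np.float64(0.0002), np.float64(0.0007)]
[-1, np.float64(0.001), np.float64(0.0156), np.float64(0.0002), np.float64(0.0007)]
[-1, np.float64(0.001), np.float64(0.0156), np.float64(0.0002), np.float64(0.0007)]
```

```bash
python3 -m jog '[[-1,0.0005,0.018,0,0],[-1,0,0.018,0,0],[-1,0,0.018,0,0],[-1,0,0.01,0,0],[-1,0,0,0,0]]'
python3 - <<'E'
from h import *
c=read_camera("wrist"); cv2.imwrite("pics/w11.png",c["image"][...,::-1])
plan([602,255,20],87.5,5,-1)
E
```

```text
t: 18.65
tool_pos: [595.7, 251.5, 61.5]
eef_rot: [-0.703, -0.007, -0.035, 0.71]
contact_force: [-0.6, -0.3, -2.5]
finger_gap: 40.7
t 18.7 at [595.9 251.6  62.2] psi 87.7 gap 40.7 F [-1.  -0.1 -3. ] tilt [ 0.06   0.01  -0.998]
dist 42.8 turn -0.2 rows:
[-1, np.float64(0.0012), np.float64(0.0084), np.float64(0.0007), np.float64(0.0008)]
[-1, np.float64(0.0012), np.float64(0.0084), np.float64(0.0007), np.float64(0.0008)]
[-1, np.float64(0.0012), np.float64(0.0084), np.float64(0.0007), np.float64(0.0008)]
[-1, np.float64(0.0012), np.float64(0.0084), np.float64(0.0007), np.float64(0.0008)]
[-1, np.float64(0.0012), np.float64(0.0084), np.float64(0.0007), np.float64(0.0008)]
```

View pics/w11.png

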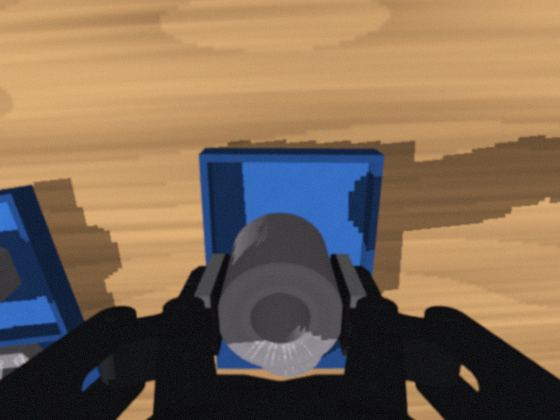

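```bash
python3 -m jog '[[-1,0.001,0.009,0.001,0],[-1,0.001,0.009,0.001,0],[-1,0.001,0.009,0.001,0],[-1,0.001,0.009,0,0],[-1,0,0.004,0,0]]'
python3 - <<'E'
from h import *
plan([602,255,16],87.5,1,-1)
E
```

```text
t: 19.2
tool_pos: [604.4, 255.4, 22.1]
eef_rot: [-0.702, -0.008, -0.036, 0.711]
contact_force: [-0.0, 0.2, -2.9]
finger_gap: 40.8
t 19.2 at [604.4 255.4  22.1] psi 87.7 gap 40.8 F [-0.   0.2 -2.9] tilt [ 0.063  0.011 -0.998]
dist 6.5 turn -0.2 rows:
[-1, np.float64(-0.0024), np.float64(0.0061), np.float64(-0.0005), np.float64(0.0041)]
```

Expected floor contact at TCP ≈15.2.

```bash
python3 -m jog '[[-1,-0.002,0.003,0,0],[-1,-0.001,0.002,0,0]]'
python3 -m jog '[[-1,0,0.001,0,0]]'
```

```text
t: 19.4
tool_pos: [601.4, 255.5, 15.7]
eef_rot: [-0.702, -0.008, -0.036, 0.711]
contact_force: [-0.2, 0.3, -3.2]
finger_gap: 40.8
t: 19.5
tool_pos: [601.2, 255.5, 14.7]
eef_rot: [-0.702, -0.008, -0.036, 0.711]
contact_force: [-6.8, -1.7, 22.9]
finger_gap: 41.0
```

```bash
python3 -m jog '[[-1,0,-0.0005,0,0],[0.05,0,0,0,0],[0.2,0,0,0,0],[0.2,0,0,0,0]]'
python3 -m jog '[[0.2,0.0005,-0.01,0,0],[0.2,0.001,-0.025,0,0],[0.2,0,-0.04,0,0],[0.5,0,-0.04,0,0]]'
python3 - <<'E'
from h import *
c=read_camera("wrist"); cv2.imwrite("pics/w12.png",c["image"][...,::-1])
plan([433,190,150],78.8,6,0.6)
E
```

```text
t: 19.9
tool_pos: [602.0, 255.9, 16.5]
eef_rot: [-0.702, -0.009, -0.037, 0.711]
contact_force: [0.9, 1.1, -0.0]
finger_gap: 51.1
t: 20.3
tool_pos: [593.2, 253.2, 131.2]
eef_rot: [-0.703, -0.006, -0.034, 0.71]
contact_force: [1.4, 1.2, -0.5]
finger_gap: 63.1
t 20.35 at [595.9 254.4 138.1] psi 87.7 gap 64.0 F [3.6 1.6 6.6] tilt [ 0.064  0.011 -0.998]
dist 175.5 turn -8.9 rows:
[0.6, np.float64(-0.0267), np.float64(-0.002), np.float64(-0.0118), np.float64(0.026)]
[0.6, np.float64(-0.0264), np.float64(-0.002), np.float64(-0.0125), np.float64(0.026)]
[0.6, np.float64(-0.026), np.float64(-0.002), np.float64(-0.0132), np.float64(0.026)]
[0.6, np.float64(-0.0257), np.float64(-0.002), np.float64(-0.0138), np.float64(0.026)]
[0.6, np.float64(-0.0253), np.float64(-0.002), np.float64(-0.0145), np.float64(0.026)]
[0.6, np.float64(-0.0249), np.float64(-0.002), np.float64(-0.0152), np.float64(0.026)]
```

View pics/w12.png

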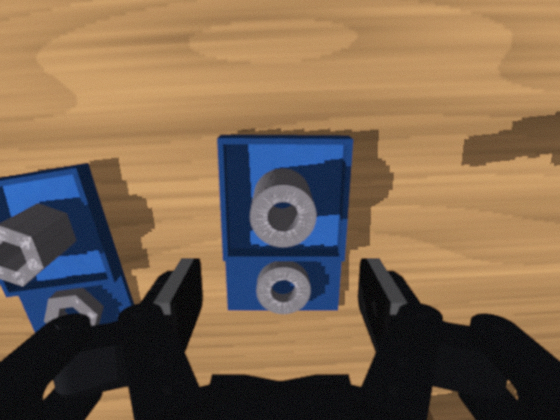

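```bash
python3 -m jog '[[0.6,-0.026,0,-0.012,0.026],[0.6,-0.028,0,-0.0135,0.026],[0.6,-0.028,0,-0.014,0.026],[0.6,-0.028,0,-0.0145,0.026],[0.6,-0.026,0,-0.014,0.026]]'
python3 -m jog '[[0.6,-0.018,0,-0.01,0.026],[0.6,0,0,0,0]]'
python3 - <<'E'
from h import *
look("w13.png")
plan([433,190.5,90],79,4,0.6)
E
```

```text
t: 20.85
tool_pos: [456.6, 200.1, 135.4]
eef_rot: [-0.695, 0.034, -0.089, 0.712]
contact_force: [0.3, -0.7, 0.7]
finger_gap: 68.3
t: 21.05
tool_pos: [432.5, 191.7, 134.7]
eef_rot: [-0.694, 0.045, -0.098, 0.711]
contact_force: [0.4, -1.3, 0.3]
finger_gap: 68.2
21.1 [434.2 192.3 135. ]
[274. 198.] 2761 [432.6 190.4] [38.2 38.9] 79.5 z 44.7
t 21.1 at [434.2 192.3 135. ] psi 78.5 gap 68.3 F [-0.3  0.8  0.5] tilt [ 0.078  0.017 -0.997]
dist 45.1 turn 0.5 rows:
[0.6, np.float64(-0.0002), np.float64(0.0113), np.float64(-0.0005), np.float64(-0.0021)]
[0.6, np.float64(-0.0002), np.float64(0.0113), np.float64(-0.0005), np.float64(-0.0021)]
[0.6, np.float64(-0.0002), np.float64(0.0113), np.float64(-0.0005), np.float64(-0.0021)]
[0.6, np.float64(-0.0002), np.float64(0.0113), np.float64(-0.0005), np.float64(-0.0021)]
```

View pics/w13.png

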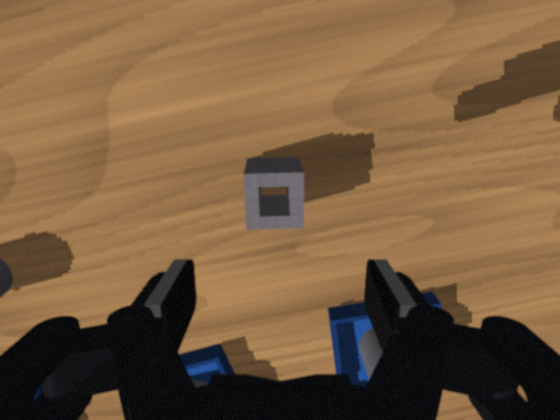

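```bash
python3 -m jog '[[0.6,0,-0.05,0,0],[0.6,0,-0.05,0,0],[0.6,0,-0.05,0,0]]';python3 -c "
from h import *
plan([433,190.5,90],79,1,0.6)"
python3 -m jog '[[0.6,0,0,0,0],[0.6,0,0,0,0]]'; python3 -c "
from h import *
plan([433,190.5,90],79,1,0.6)"
```

```text
t: 21.4
tool_pos: [422.1, 189.5, 282.6]
eef_rot: [-0.696, 0.047, -0.095, 0.71]
contact_force: [1.8, 0.1, -0.8]
finger_gap: 68.6
t 21.4 at [422.1 189.5 282.6] psi 78.6 gap 68.6 F [ 1.8  0.1 -0.8] tilt [ 0.069  0.014 -0.997]
dist 193.0 turn 0.4 rows:
[0.6, np.float64(0.0105), np.float64(0.1926), np.float64(0.0032), np.float64(-0.0072)]
t: 21.6
tool_pos: [426.7, 191.3, 290.9]
eef_rot: [-0.694, 0.042, -0.098, 0.712]
contact_force: [-1.3, 0.1, 0.1]
finger_gap: 67.9
t 21.6 at [426.7 191.3 290.9] psi 78.7 gap 67.9 F [-1.3  0.1  0.1] tilt [ 0.082  0.019 -0.996]
dist 201.0 turn 0.3 rows:
[0.6, np.float64(0.0064), np.float64(0.2009), np.float64(0.0004), np.float64(-0.0058)]
```

```bash
python3 -m jog '[[0.6,-0.0015,0.03,-0.001,-0.002],[0.6,-0.0015,0.03,-0.001,-0.002],[0.6,-0.0015,0.03,-0.001,0],[0.6,-0.0015,0.03,-0.001,0],[0.6,-0.0015,0.03,-0.001,0]]'
python3 -m jog '[[0.6,-0.002,0.02,-0.001,0],[0.6,-0.002,0.015,-0.001,0],[0.6,0,0,0,0]]'
python3 - <<'E'
from h import *
look("w14.png")
plan([434.5,191,60],79,4,0.6)
E
```

```text
t: 22.1
tool_pos: [437.0, 192.9, 139.1]
eef_rot: [-0.692, 0.036, -0.1, 0.714]
contact_force: [-0.1, 0.4, -0.6]
finger_gap: 68.7
t: 22.4
tool_pos: [433.7, 191.5, 96.7]
eef_rot: [-0.693, 0.039, -0.097, 0.713]
contact_force: [0.5, 0.1, 0.6]
finger_gap: 68.1
22.45 [434.2 191.7  97.5]
[274. 217.] 3840 [432.6 190.4] [38.1 39. ] 79.3 z 44.7
t 22.45 at [434.2 191.7  97.5] psi 79.0 gap 68.4 F [-0.8  0.3  0. ] tilt [ 0.085  0.02  -0.996]
dist 37.6 turn -0.0 rows:
[0.6, np.float64(0.0001), np.float64(0.0094), np.float64(-0.0002), np.float64(0.0002)]
[0.6, np.float64(0.0001), np.float64(0.0094), np.float64(-0.0002), np.float64(0.0002)]
[0.6, np.float64(0.0001), np.float64(0.0094), np.float64(-0.0002), np.float64(0.0002)]
[0.6, np.float64(0.0001), np.float64(0.0094), np.float64(-0.0002), np.float64(0.0002)]
```

View pics/w14.png

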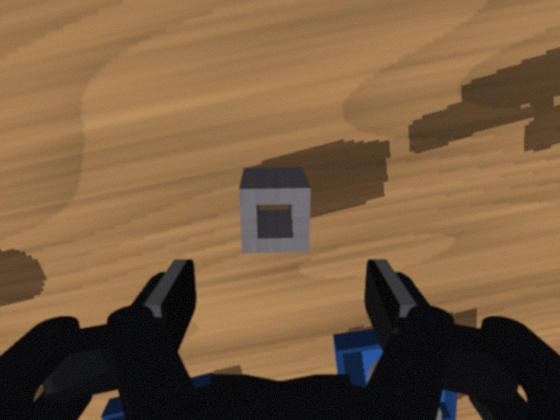

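```bash
python3 -m jog '[[0.6,-0.0015,0.017,-0.0007,0],[0.6,-0.0015,0.017,-0.0007,0],[0.6,-0.0015,0.017,-0.0007,0],[0.6,-0.0015,0.014,-0.0007,0],[0.6,-0.001,0.005,-0.0005,0]]'
python3 - <<'E'
from h import *
plan([434.5,191,11],79,2,0.6)
E
```

```text
t: 22.95
tool_pos: [437.7, 193.0, 28.9]
eef_rot: [-0.692, 0.036, -0.1, 0.714]
contact_force: [0.2, 0.1, 0.9]
finger_gap: 68.4
t 22.95 at [437.7 193.   28.9] psi 79.1 gap 68.4 F [0.2 0.1 0.9] tilt [ 0.092  0.023 -0.995]
dist 18.3 turn -0.1 rows:
[0.6, np.float64(-0.0014), np.float64(0.0089), np.float64(-0.0013), np.float64(0.0008)]
[0.6, np.float64(-0.0014), np.float64(0.0089), np.float64(-0.0013), np.float64(0.0008)]
```

```bash
python3 -m jog '[[0.6,-0.003,0.008,-0.0015,0],[0.6,-0.002,0.006,-0.001,0],[0.6,-0.001,0.002,0,0],[0.6,0,0,0,0]]'
python3 - <<'E'
from h import *
plan([434.5,191,11],79,1,0.6)
E
```

```text
t: 23.35
tool_pos: [433.7, 192.5, 12.6]
eef_rot: [-0.692, 0.035, -0.1, 0.714]
contact_force: [0.1, 0.3, 0.5]
finger_gap: 68.4
t 23.35 at [433.7 192.5  12.6] psi 79.1 gap 68.4 F [0.1 0.3 0.5] tilt [ 0.094  0.023 -0.995]
dist 2.3 turn -0.1 rows:
[0.6, np.float64(0.001), np.float64(0.0016), np.float64(-0.0013), np.float64(0.0019)]
```

```bash
python3 -m jog '[[0.1,0.001,0.001,-0.001,0],[-0.3,0,0,0,0],[-1,0,0,0,0],[-1,0,0,0,0],[-1,0,0,0,0]]' 60
python3 -m jog '[[-1,0,0,0,0],[-1,0,0,0,0]]' 60
python3 -m jog '[[-1,0,-0.015,0,0],[-1,0,-0.04,0,0],[-1,0,-0.045,0,0]]'
python3 - <<'E'
from h import *
c=read_camera("wrist"); cv2.imwrite("pics/w15.png",c["image"][...,::-1])
plan([617,-262,120],97.3,14,-1)
E
```

```text
t: 23.85
tool_pos: [435.0, 191.1, 13.0]
eef_rot: [-0.692, 0.035, -0.1, 0.714]
contact_force: [0.0, 0.0, -4.4]
finger_gap: 37.3
t: 24.05
tool_pos: [435.0, 191.1, 13.0]
eef_rot: [-0.692, 0.035, -0.1, 0.714]
contact_force: [-0.0, 0.4, -4.1]
finger_gap: 37.2
t: 24.35
tool_pos: [422.4, 187.6, 110.0]
eef_rot: [-0.693, 0.038, -0.097, 0.713]
contact_force: [1.9, 0.4, -3.7]
finger_gap: 37.2
t 24.4 at [424.3 188.5 116.1] psi 79.1 gap 37.2 F [5.  3.2 4.8] tilt [ 0.092  0.022 -0.996]
dist 490.0 turn 18.2 rows:
[-1, np.float64(0.0196), np.float64(-0.0003), np.float64(-0.029), np.float64(-0.0227)]
[-1, np.float64(0.0189), np.float64(-0.0003), np.float64(-0.0294), np.float64(-0.0227)]
[-1, np.float64(0.0183), np.float64(-0.0003), np.float64(-0.0299), np.float64(-0.0227)]
[-1, np.float64(0.0176), np.float64(-0.0003), np.float64(-0.0303), np.float64(-0.0227)]
[-1, np.float64(0.0169), np.float64(-0.0003), np.float64(-0.0306), np.float64(-0.0227)]
[-1, np.float64(0.0162), np.float64(-0.0003), np.float64(-0.031), np.float64(-0.0227)]
[-1, np.float64(0.0155), np.float64(-0.0003), np.float64(-0.0314), np.float64(-0.0227)]
[-1, np.float64(0.0148), np.float64(-0.0003), np.float64(-0.0317), np.float64(-0.0227)]
[-1, np.float64(0.014), np.float64(-0.0003), np.float64(-0.0321), np.float64(-0.0227)]
[-1, np.float64(0.0133), np.float64(-0.0003), np.float64(-0.0324), np.float64(-0.0227)]
[-1, np.float64(0.0126), np.float64(-0.0003), np.float64(-0.0327), np.float64(-0.0227)]
[-1, np.float64(0.0118), np.float64(-0.0003), np.float64(-0.0329), np.float64(-0.0227)]
[-1, np.float64(0.0111), np.float64(-0.0003), np.float64(-0.0332), np.float64(-0.0227)]
[-1, np.float64(0.0103), np.float64(-0.0003), np.float64(-0.0334), np.float64(-0.0227)]
```

View pics/w15.png

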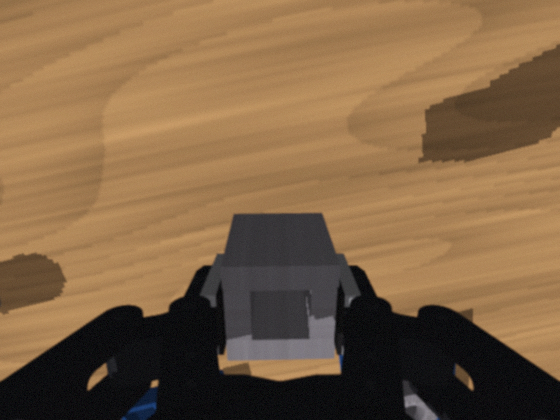

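```bash
python3 -m jog '[[-1,0.0195,0.001,-0.03,-0.023],[-1,0.019,0.001,-0.0305,-0.023],[-1,0.019,0.001,-0.031,-0.023],[-1,0.018,0.001,-0.0315,-0.023],[-1,0.0175,0.001,-0.032,-0.023]]'
python3 -m jog '[[-1,0.0165,0.001,-0.032,-0.023],[-1,0.016,0.001,-0.0325,-0.023],[-1,0.015,0.001,-0.033,-0.023],[-1,0.0145,0.001,-0.033,-0.023]]'
python3 - <<'E'
from h import *
plan([617,-262,120],97.3,5,-1)
E
```

```text
t: 24.9
tool_pos: [497.5, 20.8, 117.6]
eef_rot: [-0.696, -0.012, -0.058, 0.716]
contact_force: [0.6, 1.0, -3.9]
finger_gap: 37.0
t: 25.3
tool_pos: [557.0, -117.8, 114.9]
eef_rot: [-0.698, -0.046, -0.025, 0.715]
contact_force: [1.0, -0.1, -4.7]
finger_gap: 37.4
t 25.3 at [ 557.  -117.8  114.9] psi 91.8 gap 37.4 F [ 1.  -0.1 -4.7] tilt [ 0.099  0.025 -0.995]
dist 156.3 turn 5.5 rows:
[-1, np.float64(0.0111), np.float64(-0.001), np.float64(-0.0292), np.float64(-0.0191)]
[-1, np.float64(0.0105), np.float64(-0.001), np.float64(-0.0294), np.float64(-0.0191)]
[-1, np.float64(0.01), np.float64(-0.001), np.float64(-0.0296), np.float64(-0.0191)]
[-1, np.float64(0.0094), np.float64(-0.001), np.float64(-0.0298), np.float64(-0.0191)]
[-1, np.float64(0.0088), np.float64(-0.001), np.float64(-0.03), np.float64(-0.0191)]
```

```bash
python3 -m jog '[[-1,0.011,-0.001,-0.029,-0.019],[-1,0.0105,-0.001,-0.0295,-0.019],[-1,0.01,-0.001,-0.0295,-0.019],[-1,0.009,-0.001,-0.028,-0.019],[-1,0.003,0,-0.01,-0.01]]'
python3 -m jog '[[-1,0,0,0,0]]'
python3 - <<'E'
from h import *
c=read_camera("wrist"); cv2.imwrite("pics/w16.png",c["image"][...,::-1])
plan([618.5,-262,60],97.3,4,-1)
E
```

```text
t: 25.8
tool_pos: [609.4, -249.8, 118.4]
eef_rot: [-0.698, -0.077, 0.006, 0.712]
contact_force: [-0.3, -0.5, -4.9]
finger_gap: 37.3
t: 25.9
tool_pos: [609.5, -250.9, 117.8]
eef_rot: [-0.698, -0.076, 0.006, 0.712]
contact_force: [0.2, 0.7, -5.1]
finger_gap: 37.5
t 25.95 at [ 609.1 -250.2  117.7] psi 96.7 gap 37.1 F [-0.2  0.1 -4.3] tilt [ 0.098  0.025 -0.995]
dist 59.6 turn 0.6 rows:
[-1, np.float64(0.002), np.float64(0.0144), np.float64(-0.0032), np.float64(-0.0026)]
[-1, np.float64(0.002), np.float64(0.0144), np.float64(-0.0032), np.float64(-0.0026)]
[-1, np.float64(0.002), np.float64(0.0144), np.float64(-0.0032), np.float64(-0.0026)]
[-1, np.float64(0.002), np.float64(0.0144), np.float64(-0.0032), np.float64(-0.0026)]
```

View pics/w16.png

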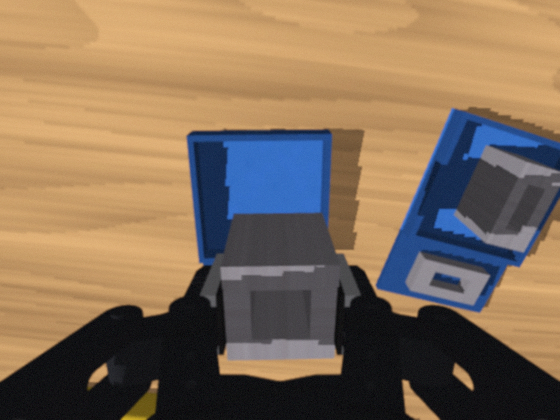

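```bash
python3 -m jog '[[-1,0.0005,0.016,-0.0035,-0.003],[-1,0.0005,0.016,-0.0035,-0.003],[-1,0.0005,0.015,-0.0035,-0.003],[-1,0,0.01,-0.002,0],[-1,0,0,0,0]]'
python3 - <<'E'
from h import *
c=read_camera("wrist"); cv2.imwrite("pics/w17.png",c["image"][...,::-1])
plan([618.5,-262,21],97.3,4,-1)
E
```

```text
t: 26.45
tool_pos: [615.9, -257.1, 53.9]
eef_rot: [-0.697, -0.079, 0.012, 0.712]
contact_force: [-1.0, -0.7, -3.6]
finger_gap: 37.0
t 26.5 at [ 616.  -257.1   54.6] psi 97.4 gap 37.3 F [-0.3  0.6 -3.9] tilt [ 0.094  0.027 -0.995]
dist 34.0 turn -0.1 rows:
[-1, np.float64(0.0005), np.float64(0.0084), np.float64(-0.0013), np.float64(0.0004)]
[-1, np.float64(0.0005), np.float64(0.0084), np.float64(-0.0013), np.float64(0.0004)]
[-1, np.float64(0.0005), np.float64(0.0084), np.float64(-0.0013), np.float64(0.0004)]
[-1, np.float64(0.0005), np.float64(0.0084), np.float64(-0.0013), np.float64(0.0004)]
```

View pics/w17.png

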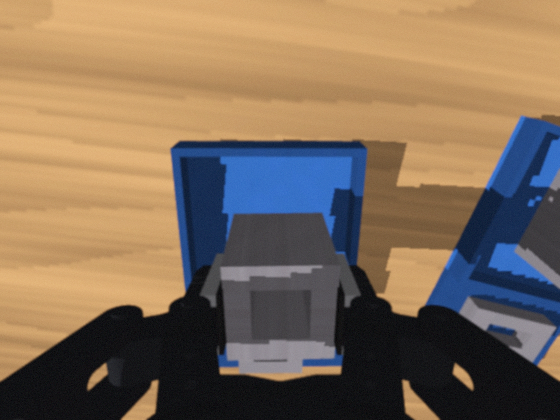

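```bash
python3 -m jog '[[-1,0,0.009,-0.0018,0],[-1,0,0.009,-0.0018,0],[-1,0,0.008,-0.0015,0],[-1,0,0.004,-0.001,0]]'
python3 - <<'E'
from h import *
plan([618.5,-262,21],97.3,1,-1)
E
```

```text
t: 26.9
tool_pos: [620.8, -262.9, 23.7]
eef_rot: [-0.698, -0.08, 0.011, 0.712]
contact_force: [-0.3, 0.7, -4.2]
finger_gap: 37.7
t 26.9 at [ 620.8 -262.9   23.7] psi 97.4 gap 37.7 F [-0.3  0.7 -4.2] tilt [ 0.096  0.026 -0.995]
dist 3.7 turn -0.1 rows:
[-1, np.float64(-0.0022), np.float64(0.0027), np.float64(0.0012), np.float64(0.0018)]
```

```bash
python3 -m jog '[[-1,-0.0015,0.003,0.001,0],[-1,-0.001,0.001,0,0]]'
python3 -m jog '[[-1,0,0.001,0,0]]'
python3 -m jog '[[-1,0,0.001,0,0]]'
```

```text
t: 27.1
tool_pos: [618.5, -262.2, 18.6]
eef_rot: [-0.698, -0.08, 0.011, 0.712]
contact_force: [-0.8, -0.1, -5.6]
finger_gap: 37.5
t: 27.2
tool_pos: [618.4, -262.2, 17.6]
eef_rot: [-0.698, -0.08, 0.011, 0.712]
contact_force: [-0.2, 0.7, -4.5]
finger_gap: 37.2
t: 27.3
tool_pos: [618.6, -262.2, 16.8]
eef_rot: [-0.698, -0.08, 0.011, 0.712]
contact_force: [-0.6, -0.5, -1.9]
finger_gap: 37.2
```

Just touching; release.

```bash
python3 -m jog '[[-0.05,0,0,0,0],[0.12,0,0,0,0],[0.12,0,0,0,0]]'
python3 -m jog '[[0.12,-0.001,-0.01,0,0],[0.12,-0.002,-0.025,0,0],[0.12,0,-0.04,0,0],[0.12,0,-0.04,0,0],[0.5,0,-0.04,0,0]]'
python3 - <<'E'
from h import *
c=read_camera("wrist"); cv2.imwrite("pics/w18.png",c["image"][...,::-1])
plan([500,250,300],97.3,12,1)
E
```

```text
t: 27.6
tool_pos: [619.6, -262.7, 18.0]
eef_rot: [-0.698, -0.081, 0.01, 0.711]
contact_force: [-0.7, -0.4, 0.3]
finger_gap: 47.9
t: 28.1
tool_pos: [598.0, -265.6, 174.2]
eef_rot: [-0.697, -0.078, 0.013, 0.713]
contact_force: [0.6, 0.1, 0.9]
finger_gap: 60.8
t 28.15 at [ 600.5 -267.3  181.4] psi 97.4 gap 64.1 F [ 3.7 -2.3  7.7] tilt [ 0.098  0.025 -0.995]
dist 540.2 turn -0.1 rows:
[1, np.float64(-0.0028), np.float64(-0.0099), np.float64(0.0438), np.float64(0.0001)]
[1, np.float64(-0.0028), np.float64(-0.0099), np.float64(0.0438), np.float64(0.0001)]
[1, np.float64(-0.0028), np.float64(-0.0099), np.float64(0.0438), np.float64(0.0001)]
[1, np.float64(-0.0028), np.float64(-0.0099), np.float64(0.0438), np.float64(0.0001)]
[1, np.float64(-0.0028), np.float64(-0.0099), np.float64(0.0438), np.float64(0.0001)]
[1, np.float64(-0.0028), np.float64(-0.0099), np.float64(0.0438), np.float64(0.0001)]
[1, np.float64(-0.0028), np.float64(-0.0099), np.float64(0.0438), np.float64(0.0001)]
[1, np.float64(-0.0028), np.float64(-0.0099), np.float64(0.0438), np.float64(0.0001)]
[1, np.float64(-0.0028), np.float64(-0.0099), np.float64(0.0438), np.float64(0.0001)]
[1, np.float64(-0.0028), np.float64(-0.0099), np.float64(0.0438), np.float64(0.0001)]
[1, np.float64(-0.0028), np.float64(-0.0099), np.float64(0.0438), np.float64(0.0001)]
[1, np.float64(-0.0028), np.float64(-0.0099), np.float64(0.0438), np.float64(0.0001)]
```

View pics/w18.png

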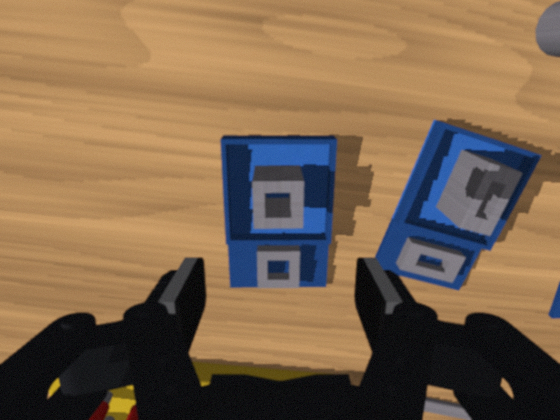

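Run:
```python
from h import *
c=read_camera("scene"); cv2.imwrite("pics/s9.png",c["image"][...,::-1])
c=read_camera("top"); P=cloud(c); z=P[...,2]; m=((z>40)&(z<56)).astype(np.uint8); n,l,s,ce=cv2.connectedComponentsWithStats(m)
for i in range(1,n):
    if 100<s[i,4]<900: print(ce[i].round(),s[i,4],np.nanmean(P[l==i],0).round(1))
```

```text
[131.  23.] 480 [946.5 336.   48.3]
[81. 55.] 411 [867.9 446.5  50.5]
[154.  74.] 310 [826.9 281.5  48. ]
[245. 164.] 232 [619.   70.1  49.6]
[393. 169.] 191 [ 611.1 -259.6   49.4]
[163. 173.] 248 [598.3 252.4  49.4]
[323. 177.] 256 [ 591.4 -103.8   49.8]
[303. 236.] 273 [459.5 -59.9  46.2]
[412. 256.] 327 [ 416.  -298.8   46. ]
```

View pics/s9.png

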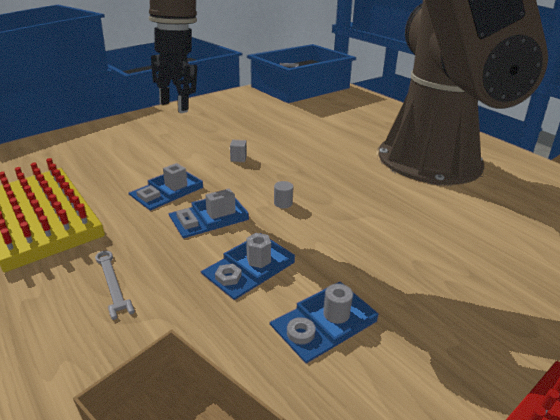

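```bash
python3 -m jog '[[0.5,0,0,0,0],[0.5,0,0,0,0],[0.5,0,0,0,0]]'; python3 -c "
from workcell import job
print(job.hand_in())"
```

```text
t: 28.55
tool_pos: [599.0, -266.3, 175.2]
eef_rot: [-0.698, -0.079, 0.011, 0.712]
contact_force: [0.1, -0.1, -0.5]
finger_gap: 64.1
the job is handed in; nothing more can be done
None
```

All four drilled blanks are in the trays whose sample slices match them, standing upright within the rims. I placed them in the order flat, hex, round, square and handed the job in at about 28.6 s.

**Last checks:**
- **Camera views:** the scene camera and the wrist views taken after each release show every blank inside its pocket, beside the sample of the same outline.
- **Heights:** the top camera gives all four blank tops about 49–50 mm above the bench. That is what 45 mm blanks on a 4 mm floor should read.
- **Solid blanks:** both were measured within about 1 mm of where they stood at the start, which is within the measuring error.
- **Gripper:** it was clear of everything, with about zero contact force.

**Not as planned:**
- **Hard set-down:** the flat blank met its tray floor with about 79 N at the wrist. That is under the 120 N limit, but harder than I intended. I brought the other three down in millimetre steps.
- **Tool tilt:** the tool drifted to about 5.5° off vertical over the many short moves. The jog rows cannot correct this, so I allowed for it when positioning.
- **Camera disagreement:** the top and wrist cameras differed by up to 3 mm on some positions. I used the wrist values for the grasps.

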